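# Scan the sample tubes and rack them

## Robot

A 6-joint arm with a two-finger parallel gripper is mounted at the origin on the work surface. World frame = base frame: x ahead of the robot, y to its left, z up, the work surface at z = 0. Lengths are in mm, angles in rad, forces in N, time in s.
With the tool pointing down it reaches from about 350 to 875 mm from the base axis. Payload 4.2 kg.
Tool frame: the origin (TCP) lies between the finger pads; the fingertips stand 22 mm ahead of it and the grasp point (between the pads) lies 3 mm ahead of it; z points along the fingers, y is the direction in which the jaws open and shut (so a half turn about z gives the same grasp; the last joint's range is limited). The gripper opens to 87 mm and grips with 3 to 60 N. Pads are 19 mm wide; open, the fingers measure 117 mm over their backs; the gripper's body (75 mm by 190 mm) begins 51 mm behind the grasp point.
Start: joints at [-0.848, 0.385, 0.008, 0, -1.194, -0.259], TCP at [279.605, -558.946, 244.55] pointing down, gripper open.
Joint ranges: [-3.14, 3.14], [-1.21, 2.06], [-1.07, 1.41], [-3.16, 2.05], [-2.99, -0.16], [-3.1, 3.1]. Speed limits (rad/s): [2.79, 2.79, 3.14, 3.14, 3.14, 3.14].

## Interface

Orientations are given as a 3x3 rotation matrix whose columns are the frame's x, y, z axes.
In Python, from bench import robot gives the robot as it stands.
- The arm moves only by the tool apply_moves, never from a script. Its argument "targets" is a list of rows, each a list of 3 entries, a list of its own where there are three numbers: the finger opening in mm, from 0 to 87, then the shift along the tool's x, y, z in mm, then the turn about the tool's z in rad. In form: [[gripper, [tx, ty, tz], twist], ...]. A call has 1 to 8 rows; each row shifts and turns the commanded pose from where the row before left it, along the tool's axes as they then stand; what a row does not reach is not made up. A row lasts 1/12 s, in which the tool goes at most 41.7 mm and 7.16 degrees, less where a joint would pass 70% of its speed; a pose out of reach is approached as far as the arm can. A call is refused whole if a number of a shift passes 41.7 or a number of a turn 0.125, either way. A call with a gripper value outside its range is refused whole. The fingers move at their own pace and stop on an object; "newtons" is the grip in N (left out, the last holds). Time passes only in rows, so rows that do not move let the fingers close. It gives the time, the measured TCP pose, the force and the opening at its end, in the units of the state.
- robot.sense(): the state, without advancing time (a new reading comes with each control period).
- robot.capture(name): name is "scene" or "top"; returns a dict with "img" (420x560x3 uint8, red, green, blue), "K" (3x3 intrinsics, pixels), "dist" ([k1, k2, p1, p2, k3] as OpenCV has them; the pictures are not rectified), "extrinsics" (4x4, takes a point from world to camera coordinates). Camera axes: x right, y up, looking along -z (the intrinsics and any distortion apply to the point x, -y, -z); pixel columns grow to the right and rows downward; lengths in mm; the calibration is good to about 2 mm. A picture is of the moment at which its call begins. There is no depth.
- robot.finish_job(): hands the job in, once; it reports no verdict.
The state is a dict: "time_s": time; "joints": joint angles; "joint_velocities": joint speeds; "joint_torque": joint torques, N m; "tool_pos": TCP position; "eef_rot": TCP orientation; "ft_force": force on the tool from outside, world axes, zero at the start; "torque": the same for the moment, N m; "opening": finger opening in mm.
Only numpy, scipy, OpenCV 4.12 (cv2) and the standard library are available. Lean on these libraries where they do the work, as an engineer would, in place of code of your own. Each camera call takes 0.05 s, during which the arm holds its last target.

## Task

Lay every sample tube from the bench pad in its own place of the scan station's dock, down in both saddles with the blue cap end towards the scanner; with all of them lying there, squeeze the scanner's trigger fully, hold it for about a second and let it spring back. Then move all the tubes to the white carrier, each down in the saddles of a place of its own, either way round. Leave the bottle, beaker, jar and glass dish standing where they are.

Things in the scene. Friction and masses are not known exactly. Their poses are not given: they have to be found in the camera images.
- station: scan station, fixed: dark steel plate 250 x 100 x 8 mm with the reading dock (four parallel V-saddle places side by side) and, beyond the dock's +x end, a scanner gun clamped lying on its side. Origin: underside of the plate, under the dock's middle; z up; x from dock to gun, along the axes of seated tubes; y across the four places
- gun_nose (a point): middle of the gun's nose (its window faces the dock), 84 mm along the station's x from its origin, 70 mm above the bench. The gun's body runs from here 133 mm further along x, 46 mm wide (nose 64 mm), top 95 mm above the bench. Axes as the station's
- handle (a point): middle of the gun's black handle, at station x = 165, y = 75, z = 70 mm. The handle is level, fixed, and sticks out of the gun's side along +y from y = 20 to 130 mm; 30 mm wide (x = 150 to 180) and 30 mm high (z = 55 to 85), free above and below. The trigger is on its nose side (-x)
- trigger (a joint): angle of the pale trigger, rad: 0 released, 0.40 fully squeezed (stop). Bar 64 mm long, 8 thick, 22 high (z = 59 to 81), upright hinge at station x = 140, y = 26 mm, lying beside the handle; squeezing swings its free end towards the handle (station +x). Sprung, at 44 mm from the hinge: about 2 N to start, 7 N to hold fully squeezed; springs back when let go
- squeeze_point (a point): station x = 158, y = 70, z = 70 mm: midway between the handle's back face (22 mm to +x) and the front face of the fully squeezed trigger (22 mm to -x); released, that face is about 40 mm to -x here. Axes as the station's. A gripper centred here from above and closing along station x to 44 mm squeezes the trigger fully
- carrier: white tube carrier, fixed to the bench, four parallel V-saddle places side by side on a plate 250 x 100 x 8 mm with small wire handles (30 mm high) at both ends. Origin: underside, under its middle; z up; x along the axes of the seated tubes, y across the places
- pad: white absorbent bench pad 320 x 190 x 3 mm, fixed, on which the tubes lie at the start. Origin: centre of its underside
- dock_slot1 (a point): where a tube's origin comes to lie when seated in place 1 of the dock (station y = -96 mm, 50 mm up). Two 45 degree V-saddles, 6 mm thick, stand 30 mm either side of it along x, rims 53 mm high and 45 mm apart; they carry the tube's thin body between cap and skirt. Free between the saddles down to 8 mm above the bench. Axes as the station's
- dock_slot2 (a point): where a tube's origin comes to lie when seated in place 2 of the dock (station y = -32 mm, 50 mm up). Two 45 degree V-saddles, 6 mm thick, stand 30 mm either side of it along x, rims 53 mm high and 45 mm apart; they carry the tube's thin body between cap and skirt. Free between the saddles down to 8 mm above the bench. Axes as the station's
- dock_slot3 (a point): where a tube's origin comes to lie when seated in place 3 of the dock (station y = 32 mm, 50 mm up). Two 45 degree V-saddles, 6 mm thick, stand 30 mm either side of it along x, rims 53 mm high and 45 mm apart; they carry the tube's thin body between cap and skirt. Free between the saddles down to 8 mm above the bench. Axes as the station's
- dock_slot4 (a point): where a tube's origin comes to lie when seated in place 4 of the dock (station y = 96 mm, 50 mm up). Two 45 degree V-saddles, 6 mm thick, stand 30 mm either side of it along x, rims 53 mm high and 45 mm apart; they carry the tube's thin body between cap and skirt. Free between the saddles down to 8 mm above the bench. Axes as the station's
- carrier_slot1 (a point): where a tube's origin comes to lie when seated in place 1 of the carrier (carrier y = -96 mm, 50 mm up). Two 45 degree V-saddles, 6 mm thick, stand 30 mm either side of it along x, rims 53 mm high and 45 mm apart; they carry the tube's thin body between cap and skirt. Free between the saddles down to 8 mm above the bench. Axes as the carrier's
- carrier_slot2 (a point): where a tube's origin comes to lie when seated in place 2 of the carrier (carrier y = -32 mm, 50 mm up). Two 45 degree V-saddles, 6 mm thick, stand 30 mm either side of it along x, rims 53 mm high and 45 mm apart; they carry the tube's thin body between cap and skirt. Free between the saddles down to 8 mm above the bench. Axes as the carrier's
- carrier_slot3 (a point): where a tube's origin comes to lie when seated in place 3 of the carrier (carrier y = 32 mm, 50 mm up). Two 45 degree V-saddles, 6 mm thick, stand 30 mm either side of it along x, rims 53 mm high and 45 mm apart; they carry the tube's thin body between cap and skirt. Free between the saddles down to 8 mm above the bench. Axes as the carrier's
- carrier_slot4 (a point): where a tube's origin comes to lie when seated in place 4 of the carrier (carrier y = 96 mm, 50 mm up). Two 45 degree V-saddles, 6 mm thick, stand 30 mm either side of it along x, rims 53 mm high and 45 mm apart; they carry the tube's thin body between cap and skirt. Free between the saddles down to 8 mm above the bench. Axes as the carrier's
- tube_a: a capped sample tube (three or four tubes are present): clear round body 28 mm in diameter and 80 mm long between a blue hexagonal cap (24 mm long, 34 mm across flats) and a like white skirt 12 mm long; 116 mm long in all, about 60 g. Lies level and does not roll. Origin: on its axis, middle of the thin body; x along the axis towards the cap, whose end face is at x = 64 mm
- tube_b: a capped sample tube (three or four tubes are present): clear round body 28 mm in diameter and 80 mm long between a blue hexagonal cap (24 mm long, 34 mm across flats) and a like white skirt 12 mm long; 116 mm long in all, about 60 g. Lies level and does not roll. Origin: on its axis, middle of the thin body; x along the axis towards the cap, whose end face is at x = 64 mm
- tube_c: a capped sample tube (three or four tubes are present): clear round body 28 mm in diameter and 80 mm long between a blue hexagonal cap (24 mm long, 34 mm across flats) and a like white skirt 12 mm long; 116 mm long in all, about 60 g. Lies level and does not roll. Origin: on its axis, middle of the thin body; x along the axis towards the cap, whose end face is at x = 64 mm
- tube_d: a capped sample tube (three or four tubes are present): clear round body 28 mm in diameter and 80 mm long between a blue hexagonal cap (24 mm long, 34 mm across flats) and a like white skirt 12 mm long; 116 mm long in all, about 60 g. Lies level and does not roll. Origin: on its axis, middle of the thin body; x along the axis towards the cap, whose end face is at x = 64 mm
- bottle: bystander, loose: amber bottle, 68 mm in diameter, 140 mm tall, 450 g. Origin: centre of its underside
- beaker: bystander, loose: glass beaker, 70 mm in diameter, 80 mm tall, 300 g. Origin: centre of its underside
- jar: bystander, loose: glass jar, 60 mm in diameter, 65 mm tall, 350 g. Origin: centre of its underside
- dish: bystander, loose: closed glass dish, 90 mm in diameter, 16 mm high, 250 g. Origin: centre of its underside
There are look-alikes about, which are no part of the job. What is shaped like the tube_a but black or orange is not meant.

How it is judged:
By the outcome, as a careful person would: the job done as asked, in the order asked, and still so for the second after the job is handed in, with the robot touching nothing.
Of tube_a, tube_b, tube_c, tube_d only 3 to 4 are there at a start; the rules pass over those that are not, and their reading is None.
At some moment in a run one of tube_a, tube_b, tube_c, tube_d may be knocked a few centimetres aside while the robot is not near it.
Once in a run the grip may slacken for a moment while it holds something.
It also fails if it takes over 210 s, if anything falls off the work surface, if the arm or the gripper's body presses on something with over 40 N, if the wrist force passes 120 N, or if a joint passes its speed limit or range.

## Working session

There is one attempt and no reset: what is moved stays moved. The work goes in short steps, Python scripts to look and compute and a tool call to move; the robot and the scene stay as the last step left them, time stands still between calls to the robot, and variables do not carry over. Pictures are saved under pics/ and viewed, and the job is handed in when it is done.

Besides the shell and the picture viewer there is one more tool, called after "Emit:" as name(argument=value, ...), one argument or row to a line, values as JSON. apply_moves: Moves the arm, as the interface text tells. Its arguments: {"type":"object","properties":{"targets":{"type":"array"},"newtons":{"type":"number"}},"required":["targets"]}

```bash
ls; mkdir -p pics
python3 - <<'E'
from bench import robot
import cv2
s=robot.sense()
for k,v in s.items(): print(k,v)
for n in("scene","top"):
    c=robot.capture(n); cv2.imwrite(f"pics/{n}0.png",cv2.resize(c["img"][:,:,::-1],(800,600),interpolation=cv2.INTER_CUBIC))
    print(n,c["K"],c["dist"],c["extrinsics"])
E
```

```text
pics
time_s 0.0
joints [-8.48395206e-01  3.85559350e-01  6.61608702e-03 -5.15776697e-04
 -1.19399858e+00 -2.58606982e-01]
joint_velocities [ 0.00032286  0.0013182   0.00023491  0.00047465 -0.00110328 -0.00071644]
joint_torque [ 2.27849465e-03 -3.90671146e+01  1.87404603e+01  4.21973214e+00
  1.10181549e-02 -1.63366403e-04]
tool_pos [ 279.36391508 -558.46153158  243.4515671 ]
eef_rot [[-8.94446716e-01 -4.47173291e-01 -1.05875416e-03]
 [-4.47174536e-01  8.94444645e-01  1.92667244e-03]
 [ 8.54405330e-05  2.19675374e-03 -9.99997583e-01]]
ft_force [-0.14168526  0.29247814 -0.87527328]
torque [-0.04633994 -0.01960836 -0.01727473]
opening 86.79167349620022
scene [[452.29728762   0.         284.89714106]
 [  0.         452.29728762 212.70927588]
 [  0.           0.           1.        ]] [0.00393132 0.         0.         0.         0.        ] [[ 8.64326639e-01  5.02764462e-01  1.29365999e-02 -4.78002402e+02]
 [-4.45638438e-01  7.53688606e-01  4.83073357e-01  1.68118732e+02]
 [ 2.33121949e-01 -4.23298217e-01  8.75484309e-01 -1.25814672e+03]
 [ 0.00000000e+00  0.00000000e+00  0.00000000e+00  1.00000000e+00]]
top [[459.34684488   0.         279.48486041]
 [  0.         459.34684488 202.02633999]
 [  0.           0.           1.        ]] [-0.08747008  0.          0.          0.          0.        ] [[-2.44738773e-02 -9.99545051e-01 -1.76272596e-02  8.38050625e+01]
 [ 9.97121324e-01 -2.56727054e-02  7.13440827e-02 -5.21860116e+02]
 [-7.17641642e-02 -1.58304501e-02  9.97295995e-01 -1.16017181e+03]
 [ 0.00000000e+00  0.00000000e+00  0.00000000e+00  1.00000000e+00]]
```

View pics/scene0.png

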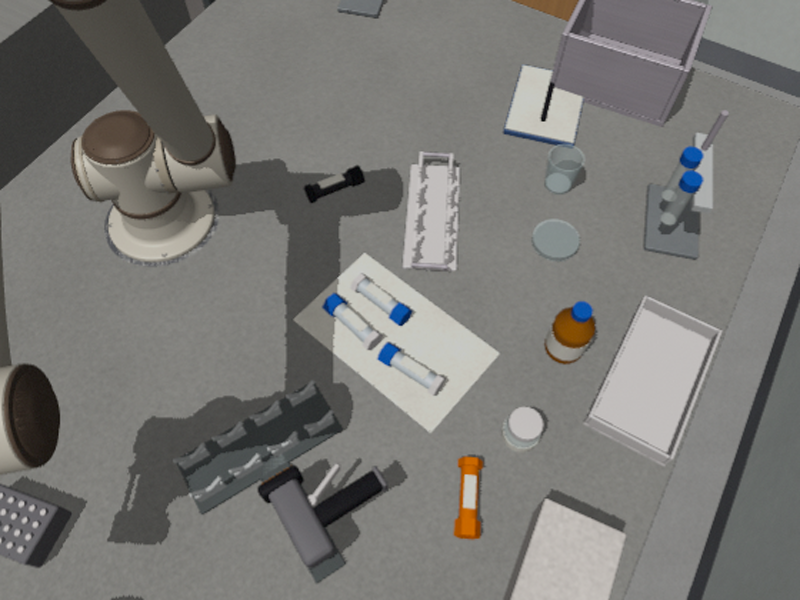

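View pics/top0.png

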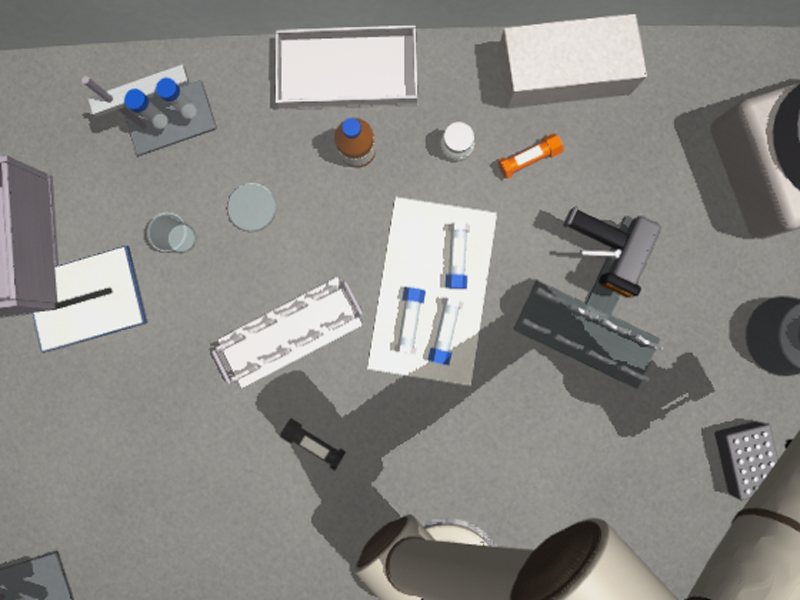

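```bash
cat > h.py <<'E'
from bench import robot
import cv2, numpy as np
def cap(n): return robot.capture(n)
def proj(c,P):
    P=np.atleast_2d(P).astype(float); E=np.array(c["extrinsics"]); q=P@E[:3,:3].T+E[:3,3]
    q=q*[1,-1,-1]
    return cv2.projectPoints(q,np.zeros(3),np.zeros(3),np.array(c["K"]),np.array(c["dist"]))[0][:,0]
def unproj(c,px,z):
    px=np.atleast_2d(px).astype(float)
    u=cv2.undistortPoints(px[:,None],np.array(c["K"]),np.array(c["dist"]))[:,0]
    d=np.c_[u,np.ones(len(u))]*[1,-1,-1]
    E=np.array(c["extrinsics"]); d=d@E[:3,:3]; o=-E[:3,:3].T@E[:3,3]
    t=(z-o[2])/d[:,2]; return o+d*t[:,None]
def crop(c,x0,y0,w,h,s,name,lines=()):
    im=c["img"][y0:y0+h,x0:x0+w,::-1]
    im=cv2.resize(im,(w*s,h*s),interpolation=cv2.INTER_CUBIC)
    for l in lines:
        q=((proj(c,l)-[x0,y0]+.5)*s*1).astype(np.int32)
        cv2.polylines(im,[q],False,(0,0,255),1)
    for x in range(x0-x0%-20 if x0%20 else x0,x0+w,20):
        cv2.putText(im,str(x),((x-x0)*s,8),0,.3,(0,255,255),1); cv2.line(im,((x-x0)*s,8),((x-x0)*s,14),(0,255,255),1)
    for y in range(y0-y0%-20 if y0%20 else y0,y0+h,20):
        cv2.putText(im,str(y),(0,(y-y0)*s),0,.3,(0,255,255),1); cv2.line(im,(0,(y-y0)*s),(8,(y-y0)*s),(0,255,255),1)
    cv2.imwrite("pics/"+name,im)
E
python3 - <<'E'
from h import *
c=cap("top")
crop(c,250,130,110,145,4,"t1.png"); crop(c,140,180,125,100,6,"t2.png"); crop(c,350,130,120,150,4,"t3.png")
c=cap("scene")
crop(c,200,165,160,145,5,"s1.png"); crop(c,120,255,160,155,5,"s3.png");crop(c,270,100,70,100,6,"s2.png")
E
```

```text
(no output)
```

View pics/t1.png

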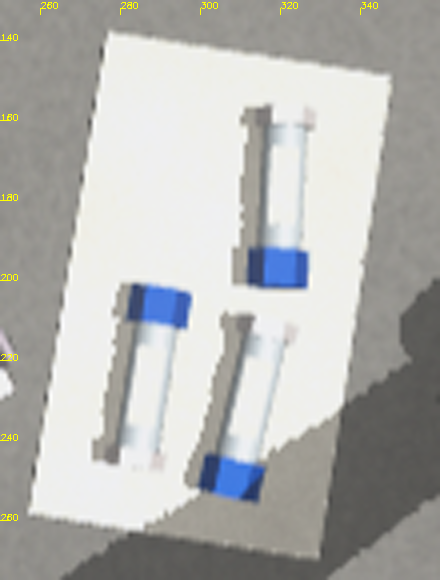

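View pics/t2.png

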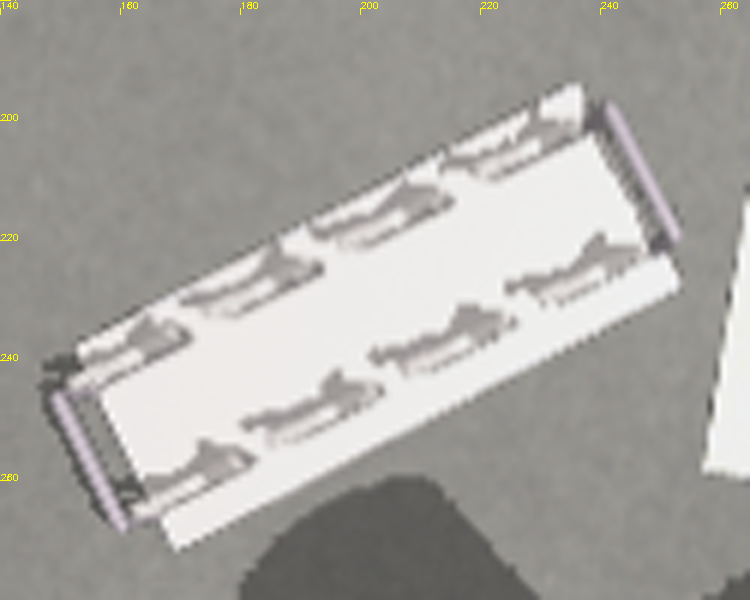

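View pics/t3.png

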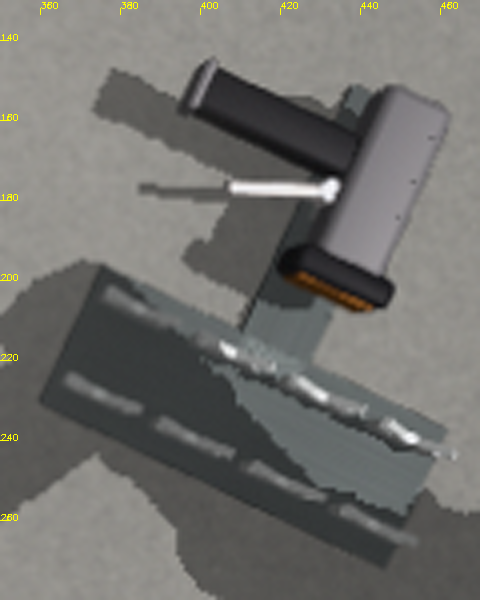

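View pics/s1.png

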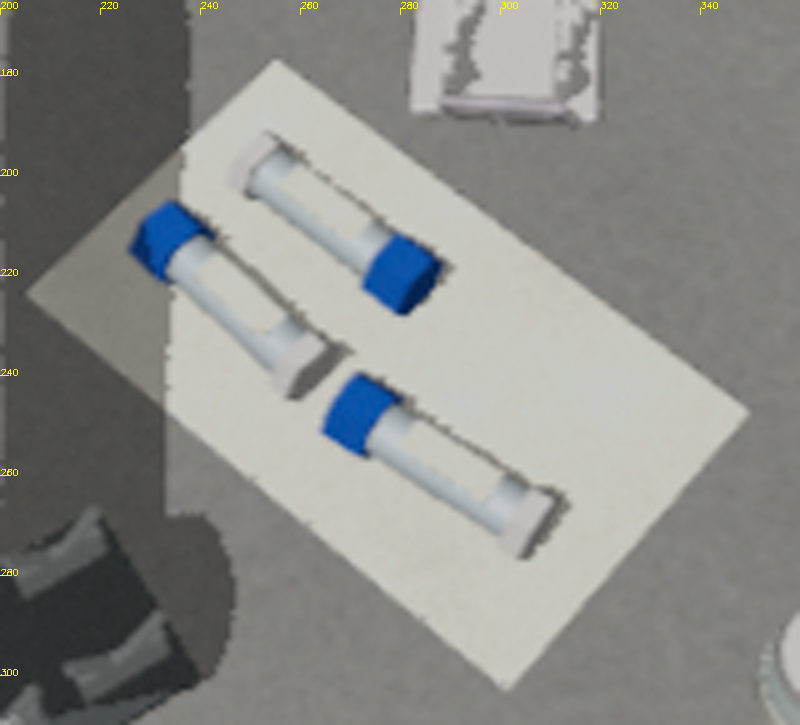

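View pics/s2.png

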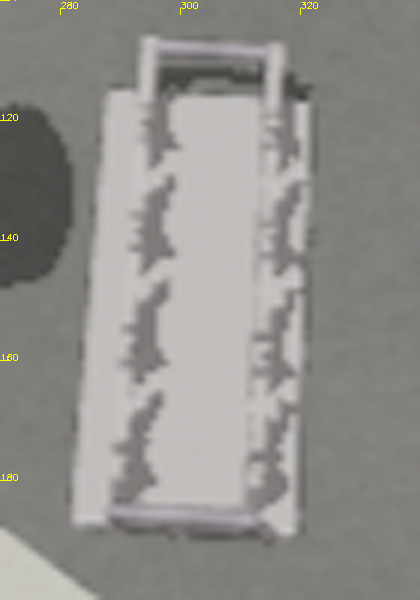

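View pics/s3.png

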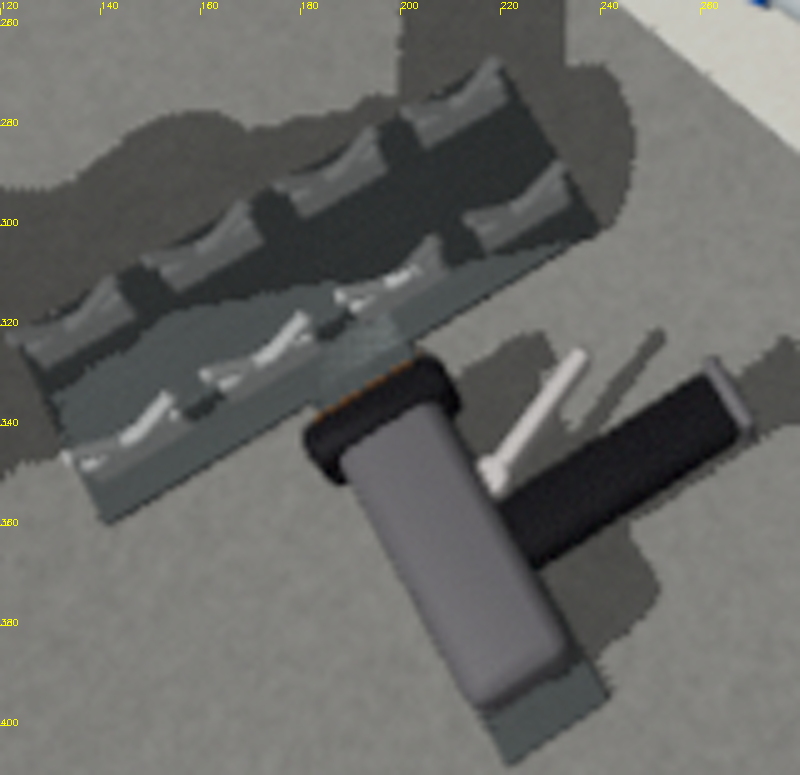

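```bash
cat > fit.py <<'E'
from h import *
from scipy.optimize import least_squares
def back(p,x0,y0,s): return (np.array(p,float)+.5)/s-.5+[x0,y0]
def R2(a): return np.array([[np.cos(a),-np.sin(a)],[np.sin(a),np.cos(a)]])
def place(p,L):
    L=np.atleast_2d(L).astype(float); return np.c_[L[:,:2]@R2(p[2]).T+p[:2],L[:,2]]
def hexp(xa,xb,flat_r=17,z=20):
    r=flat_r/np.cos(np.pi/6); a=np.arange(6)*np.pi/3
    return np.array([[x,r*np.cos(t),z+r*np.sin(t)] for x in(xa,xb) for t in a])
def hullc(q):
    h=cv2.convexHull(q.astype(np.float32)); m=cv2.moments(h); return np.array([m["m10"],m["m01"]])/m["m00"]
def blue(c):
    im=c["img"].astype(int); r,g,b=im[...,0],im[...,1],im[...,2]
    m=((b>r+60)&(b>g+40)).astype(np.uint8)
    n,l,st,ce=cv2.connectedComponentsWithStats(m)
    return [(ce[i],st[i,4]) for i in range(1,n) if st[i,4]>25]
def fittube(obs,p0,z=20):
    # obs: list of (cam, 'cap'/'skirt', px)
    cap_=hexp(40,64,z=z); sk=hexp(-52,-40,z=z)
    f=lambda p:np.concatenate([(hullc(proj(c,place(p,cap_ if k=="cap" else sk)))-px)*(2 if k=="cap" else 1) for c,k,px in obs])
    r=least_squares(f,p0,x_scale=[10,10,.1]); return r.x,r.fun
def tubelines(p,z=20):
    a=place(p,hexp(40,64,z=z)); b=place(p,hexp(-52,-40,z=z)); A=place(p,[[-52,0,z],[64,0,z]])
    return [a[[0,1,2,3,4,5,0]],a[[6,7,8,9,10,11,6]],b[[0,1,2,3,4,5,0]],b[[6,7,8,9,10,11,6]],a[[0,6]],a[[3,9]],b[[0,6]],b[[3,9]],A]
def fitplate(obs,p0):
    f=lambda p:np.concatenate([proj(c,place(p,[L]))[0]-px for c,L,px in obs])
    r=least_squares(f,p0,x_scale=[10,10,.1]); return r.x,r.fun
E
python3 - <<'E'
from fit import *
ct=cap("top"); cs=cap("scene")
print([(np.round(a,1),b) for a,b in blue(ct)]); print([(np.round(a,1),b) for a,b in blue(cs)])
T=lambda x,y:back((x,y),350,130,4); S=lambda x,y:back((x,y),120,255,5)
# station corners: x=+50,y=+125 -> top-left
st,fu=fitplate([(ct,[50,125,8],T(103,264)),(ct,[-50,125,8],T(40,400)),(ct,[-50,-125,8],T(386,567)),(ct,[50,-125,8],T(447,428)),
 (cs,[50,125,8],S(603,230)),(cs,[50,-125,8],S(107,523))],[480,-250,-.45]); print("station",st,fu.round(1))
T=lambda x,y:back((x,y),140,180,6); S=lambda x,y:back((x,y),270,100,6)
ca,fu=fitplate([(ct,[50,-125,8],T(583,87)),(ct,[-50,-125,8],T(680,287)),(ct,[-50,125,8],T(177,550)),(ct,[50,125,8],T(80,350)),
 (cs,[50,-125,8],S(297,533)),(cs,[-50,-125,8],S(74,522)),(cs,[50,125,8],S(312,100)),(cs,[-50,125,8],S(107,92))],[480,250,.4]); print("carrier",ca,fu.round(1))
np.save("st.npy",st);np.save("ca.npy",ca)
def sad(p): 
    o=[place(p,[[50,125,8],[-50,125,8],[-50,-125,8],[50,-125,8],[50,125,8]])]
    for y in(-96,-32,32,96):
        for x in(-30,30): o.append(place(p,[[x,y-22.5,53],[x,y,53-22.5],[x,y+22.5,53]]))
    return o
gun=[place(st,[[84,-32,70],[84,32,70]]),place(st,[[150,130,85],[180,130,85],[180,20,85],[150,20,85],[150,130,85]]),place(st,[[84+133,-23,95],[84,-23,95],[84,23,95],[84+133,23,95],[84+133,-23,95]]),
 place(st,[[140,26,81]]+[[140-4-0,90,81]])]
crop(ct,140,180,125,100,6,"t2b.png",sad(ca)); crop(ct,350,130,120,150,4,"t3b.png",sad(st)+gun)
crop(cs,120,255,160,155,5,"s3b.png",sad(st)+gun);crop(cs,270,100,70,100,6,"s2b.png",sad(ca))
E
```

```text
[(array([116.9,  61.9]), np.int32(199)), (array([94.8, 69.6]), np.int32(206)), (array([245.4,  88.5]), np.int32(131)), (array([320.9, 196.6]), np.int32(109)), (array([290.9, 206.2]), np.int32(111)), (array([308.6, 249.3]), np.int32(107))]
[(array([483.5, 109.7]), np.int32(180)), (array([483.2, 126.6]), np.int32(194)), (array([232.3, 212. ]), np.int32(118)), (array([407.1, 217.6]), np.int32(162)), (array([279.6, 219.3]), np.int32(152)), (array([270.9, 247. ]), np.int32(133))]
station [ 435.398537   -266.93302939   -0.47474673] [ 0.  -0.8 -0.5 -0.1 -0.   0.1  0.5 -0.2  0.1 -0.9 -0.8  0.2]
carrier [450.8617886  271.97225053   0.45946916] [-0.2 -1.1  1.3 -0.4 -0.1  0.5 -1.  -0.4 -0.3  0.3 -0.7 -0.3 -0.1 -0.1
 -0.1 -0.9]
```

View pics/t3b.png

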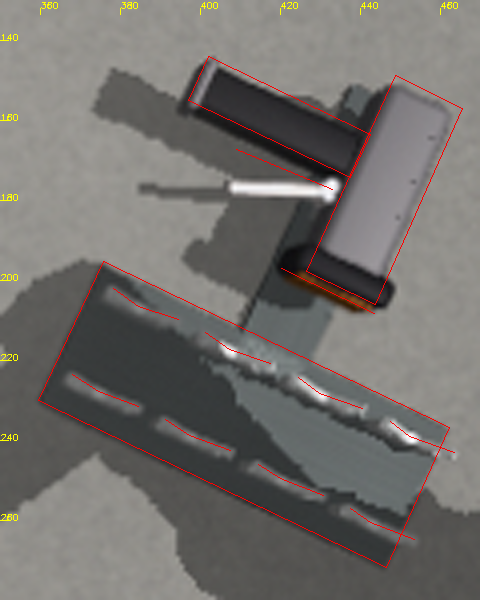

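View pics/t2b.png

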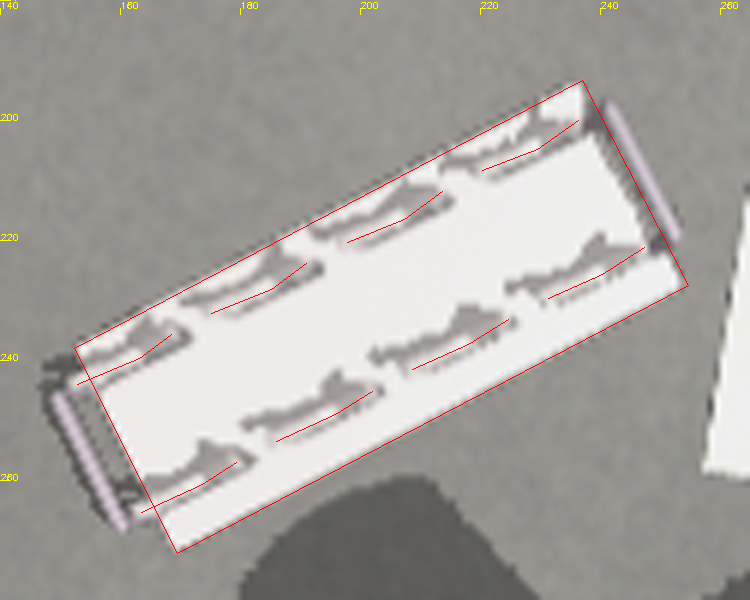

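View pics/s3b.png

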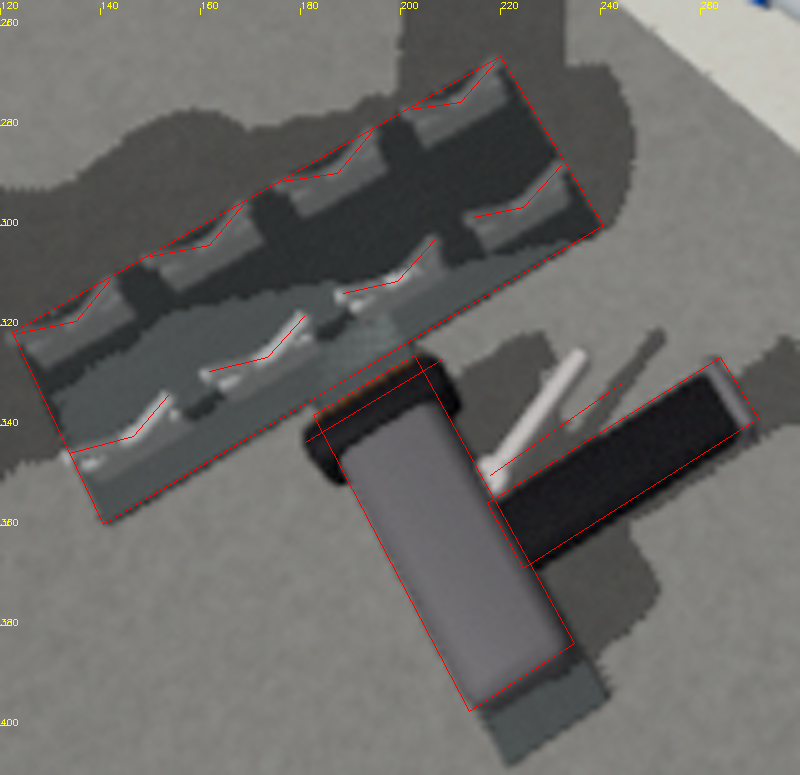

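View pics/s2b.png

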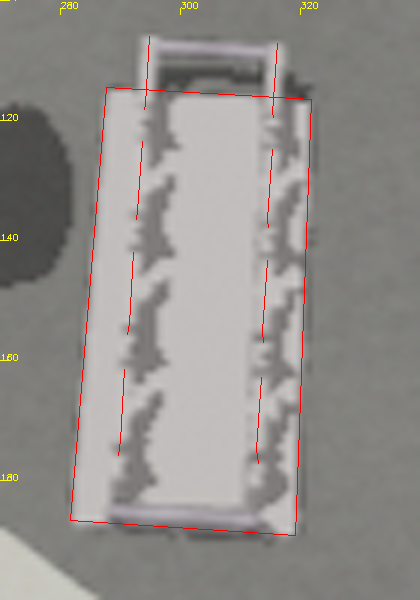

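```bash
sed -i 's/(b>r+60)&(b>g+40)/(b>r+45)\&(b>g+25)/' fit.py
python3 - <<'E'
from fit import *
ct=cap("top"); cs=cap("scene")
bt=blue(ct); bs=blue(cs)
print([(np.round(a,1),b) for a,b in bt]); print([(np.round(a,1),b) for a,b in bs])
near=lambda B,p:min(B,key=lambda q:np.hypot(*(q[0]-p)))[0]
T=lambda x,y:back((x,y),250,130,4); S=lambda x,y:back((x,y),200,165,5)
obs={"T1":[((319,197),T(291,116)),((271,247),S(527,520))],"T2":[((290,206),T(140,458)),((280,219),S(260,163))],"T3":[((308,250),T(272,331)),((233,212),S(304,367))]}
L=[]
for k,o in obs.items():
    O=[(ct,"cap",near(bt,o[0][0])),(ct,"skirt",o[0][1]),(cs,"cap",near(bs,o[1][0])),(cs,"skirt",o[1][1])]
    a=unproj(ct,O[0][2],20)[0];b=unproj(ct,O[1][2],20)[0]; d=(a-b)
    p,f=fittube(O,[*((a+b)/2)[:2],np.arctan2(d[1],d[0])]); print(k,p.round(2),np.degrees(p[2]).round(1),f.round(1)); L+=tubelines(p)
    # expected hull area of the cap
crop(ct,250,130,110,145,4,"t1b.png",L); crop(cs,200,165,160,145,5,"s1b.png",L)
E
```

```text
[(array([117. ,  62.1]), np.int32(216)), (array([94.9, 69.8]), np.int32(213)), (array([245.3,  88.9]), np.int32(140)), (array([ 94.2, 198.7]), np.int32(89)), (array([319.1, 196.4]), np.int32(145)), (array([289.6, 206.1]), np.int32(140)), (array([307.4, 248.9]), np.int32(143))]
[(array([372.2,  95.6]), np.int32(104)), (array([483.5, 109.6]), np.int32(191)), (array([483.2, 126.6]), np.int32(202)), (array([232.5, 211.9]), np.int32(127)), (array([407. , 217.6]), np.int32(166)), (array([279.6, 219.5]), np.int32(167)), (array([270.8, 247.1]), np.int32(142))]
T1 [584.6  -37.08   3.03] 173.6 [-0.1  1.9 -0.2  1.1  1.  -0.4 -0.9  0.9]
T2 [ 4.6115e+02  5.2820e+01 -1.5000e-01] -8.9 [ 0.1  0.   0.1  0.1  0.7 -0.2 -0.9  0.9]
T3 [449.98 -11.91   2.83] 162.0 [-1.3  1.4 -0.1  0.3  2.6 -0.3 -1.6 -0.2]
```

View pics/t1b.png

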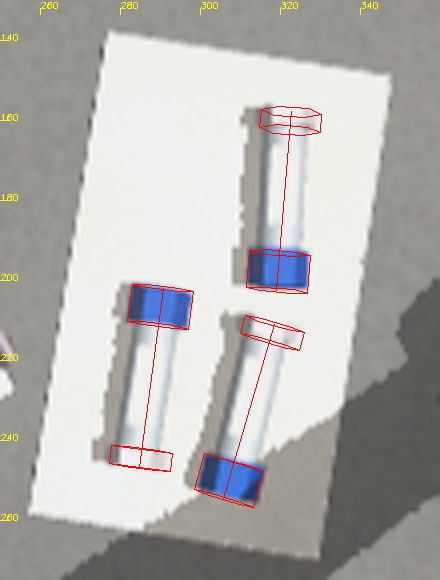

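View pics/s1b.png

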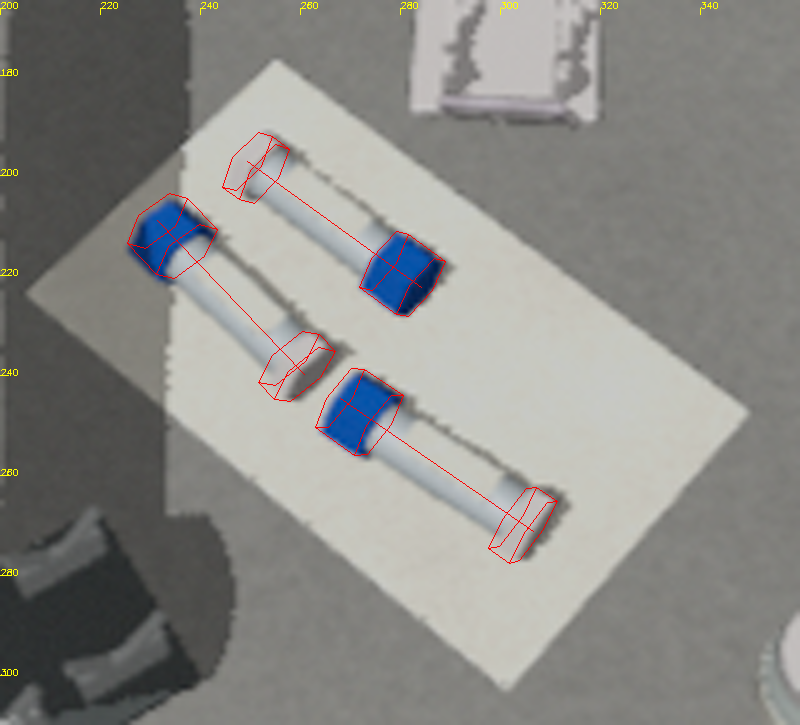

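Choices (native top pixels): tubes wanted are the three on the pad, with caps at (319,196), (290,206) and (307,249). Look-alikes to leave are orange (372,110), black (218,311), the two standing rack tubes (117,62) and (95,70), and the bottle's blue cap (245,89). The crop confirms the three have a blue cap, a clear body and a white skirt. The fit agrees across both views to about 1.5 px, roughly 3 mm.

```bash
cat > plan.py <<'E'
import sys; from fit import *
def plan(wps,g,start=None):
    s=robot.sense(); R=np.array(s["eef_rot"]); p=np.array(s["tool_pos"]); th=np.arctan2(R[1,0],R[0,0])
    print("t",round(s["time_s"],2),"tcp",p.round(1),"yaw",th.round(3),"j",np.round(s["joints"],2),"op",round(s["opening"],1),"F",np.round(s["ft_force"],1))
    out=[]
    for x,y,z,yaw in wps:
        q=np.array([x,y,z],float); d=q-p; da=yaw-th
        n=int(max(np.ceil(np.linalg.norm(d)/36),np.ceil(abs(da)/.118),1)); p0=p.copy();t0=th
        for i in range(1,n+1):
            e=p0+d*i/n-p; a=t0+da*i/n-th
            X=np.array([np.cos(th),np.sin(th),0]);Y=np.array([np.sin(th),-np.cos(th),0])
            r=[round(float(e@X)),round(float(e@Y)),round(float(-e[2]))]; tw=round(float(-a),3 if abs(a)<.01 else 2)
            p=p+X*r[0]+Y*r[1]+np.array([0,0,-r[2]]); th=th-tw
            out.append([g,r,tw])
    for i in range(0,len(out),8): print(str(out[i:i+8]).replace(" ",""))
    j6=np.degrees(th)-np.degrees(np.arctan2(p[1],p[0]))+90; print("end",p.round(1),th.round(3),"j6~",(j6+180)%360-180)
def slot(name,i):
    P=np.load(name+".npy"); y=[-96,-32,32,96][i-1]; w=place(P,[[0,y,50]])[0]; return w,P[2]
E
python3 - <<'E'
from plan import *
for n in("st","ca"):
    for i in range(1,5): print(n,i,slot(n,i)[0].round(1),np.degrees(slot(n,i)[1]).round(1))
print("squeeze",place(np.load("st.npy"),[[158,70,70]]))
plan([(585,-37,130,-np.pi-.112),(585,-37,28,-np.pi-.112)],87)
E
```

```text
st 1 [ 391.5 -352.3   50. ] -27.2
st 2 [ 420.8 -295.4   50. ] -27.2
st 3 [ 450.  -238.5   50. ] -27.2
st 4 [ 479.3 -181.5   50. ] -27.2
ca 1 [493.4 185.9  50. ] 26.3
ca 2 [465.1 243.3  50. ] 26.3
ca 3 [436.7 300.7  50. ] 26.3
ca 4 [408.3 358.   50. ] 26.3
squeeze [[ 607.92300777 -276.89831842   70.        ]]
t 0.4 tcp [ 279.6 -558.9  244.4] yaw -2.678 j [-0.85  0.38  0.01 -0.   -1.19 -0.26] op 87.6 F [-0.2 -0.3 -0. ]
[[87,[-28,18,6],0.03],[87,[-28,20,7],0.03],[87,[-27,20,6],0.04],[87,[-26,21,6],0.03],[87,[-25,21,7],0.03],[87,[-25,23,6],0.03],[87,[-24,23,6],0.03],[87,[-24,24,7],0.04]]
[[87,[-22,25,6],0.03],[87,[-22,26,7],0.03],[87,[-21,26,6],0.03],[87,[-20,27,6],0.03],[87,[-20,28,7],0.04],[87,[-18,28,6],0.03],[87,[-17,29,6],0.03],[87,[-17,29,7],0.03]]
[[87,[-15,30,6],0.03],[87,[-15,30,6],0.04],[87,[0,0,34],-0.001],[87,[0,0,34],-0.002],[87,[0,0,34],-0.001]]
end [585.  -36.8  28.4] -3.254 j6~ -92.83376100099179
```

Emit:
apply_moves(
  targets=[
    [87,[-28,18,6],0.03],
    [87,[-28,20,7],0.03],
    [87,[-27,20,6],0.04],
    [87,[-26,21,6],0.03],
    [87,[-25,21,7],0.03],
    [87,[-25,23,6],0.03],
    [87,[-24,23,6],0.03],
    [87,[-24,24,7],0.04],
  ],
)

```text
time_s: 1.07
tool_pos: [416.2, -326.0, 193.7]
eef_rot: [[-0.98, -0.201, 0.001], [-0.201, 0.98, -0.0], [-0.001, -0.001, -1.0]]
ft_force: [0.2, 0.6, 0.1]
opening: 87.1
```

Emit:
apply_moves(
  targets=[
    [87,[-22,25,6],0.03],
    [87,[-22,26,7],0.03],
    [87,[-21,26,6],0.03],
    [87,[-20,27,6],0.03],
    [87,[-20,28,7],0.04],
    [87,[-18,28,6],0.03],
    [87,[-17,29,6],0.03],
    [87,[-17,29,7],0.03],
  ],
)

```text
time_s: 1.73
tool_pos: [552.1, -93.3, 142.7]
eef_rot: [[-0.999, 0.047, 0.001], [0.047, 0.999, -0.0], [-0.001, -0.0, -1.0]]
ft_force: [0.3, -0.7, 0.3]
opening: 86.7
```

Emit:
apply_moves(
  targets=[
    [87,[-15,30,6],0.03],
    [87,[-15,30,6],0.04],
    [87,[0,0,30],0],
    [87,[0,0,0],0],
  ],
)

```text
time_s: 2.07
tool_pos: [582.8, -35.2, 95.9]
eef_rot: [[-0.993, 0.115, -0.008], [0.115, 0.993, -0.0], [0.008, -0.001, -1.0]]
ft_force: [-1.5, -0.7, -0.9]
opening: 86.9
```

Run:
```python
from plan import *
plan([(585,-37,28,-np.pi-.112)],87)
c=cap("top"); crop(c,250,130,110,145,4,"t4.png"); print([np.round(a,1) for a,b in blue(c)])
c=cap("scene"); crop(c,200,165,160,145,5,"s4.png"); print([np.round(a,1) for a,b in blue(c)])
```

```text
t 2.07 tcp [582.8 -35.2  95.9] yaw 3.027 j [ 0.22  0.46 -0.28 -0.   -0.84 -1.9 ] op 86.9 F [-1.5 -0.7 -0.9]
[[87,[0,0,1],0.12],[87,[0,0,2],0.11],[87,[0,0,1],0.12],[87,[0,0,1],0.12],[87,[0,0,1],0.11],[87,[0,0,2],0.12],[87,[0,0,1],0.11],[87,[0,0,1],0.12]]
[[87,[0,0,1],0.12],[87,[0,0,2],0.11],[87,[0,0,1],0.12],[87,[0,0,1],0.12],[87,[0,1,1],0.11],[87,[-1,0,2],0.12],[87,[0,0,1],0.11],[87,[0,0,1],0.12]]
[[87,[0,0,1],0.12],[87,[0,0,2],0.11],[87,[0,0,1],0.12],[87,[0,0,1],0.12],[87,[0,0,1],0.11],[87,[0,0,2],0.12],[87,[0,0,1],0.11],[87,[0,0,1],0.12]]
[[87,[0,0,1],0.12],[87,[0,0,2],0.11],[87,[0,0,1],0.12],[87,[0,0,1],0.12],[87,[0,0,1],0.11],[87,[0,0,2],0.12],[87,[0,0,1],0.12],[87,[0,0,1],0.11]]
[[87,[0,0,1],0.12],[87,[0,0,2],0.11],[87,[0,0,1],0.12],[87,[1,0,1],0.12],[87,[0,0,2],0.11],[87,[0,0,1],0.12],[87,[0,0,1],0.12],[87,[0,0,1],0.11]]
[[87,[0,0,2],0.12],[87,[0,0,1],0.11],[87,[0,0,1],0.12],[87,[0,0,1],0.12],[87,[0,0,2],0.11],[87,[0,0,1],0.12],[87,[0,0,1],0.12],[87,[0,0,1],0.11]]
[[87,[-1,0,2],0.12],[87,[0,0,1],0.12],[87,[0,0,1],0.11],[87,[0,0,1],0.12],[87,[0,-1,2],0.11],[87,[0,0,1],0.12]]
end [585.2 -37.4  27.9] -3.253 j6~ -92.74382574143505
[array([116.9,  62.1]), array([94.9, 69.8]), array([245.3,  88.9]), array([ 94.1, 198.3]), array([319.1, 196.4]), array([289.5, 206. ]), array([307.6, 249. ])]
[array([373.1,  95.8]), array([483.5, 109.7]), array([483.1, 126.6]), array([232.4, 212. ]), array([407. , 217.6])]
```

View pics/s4.png

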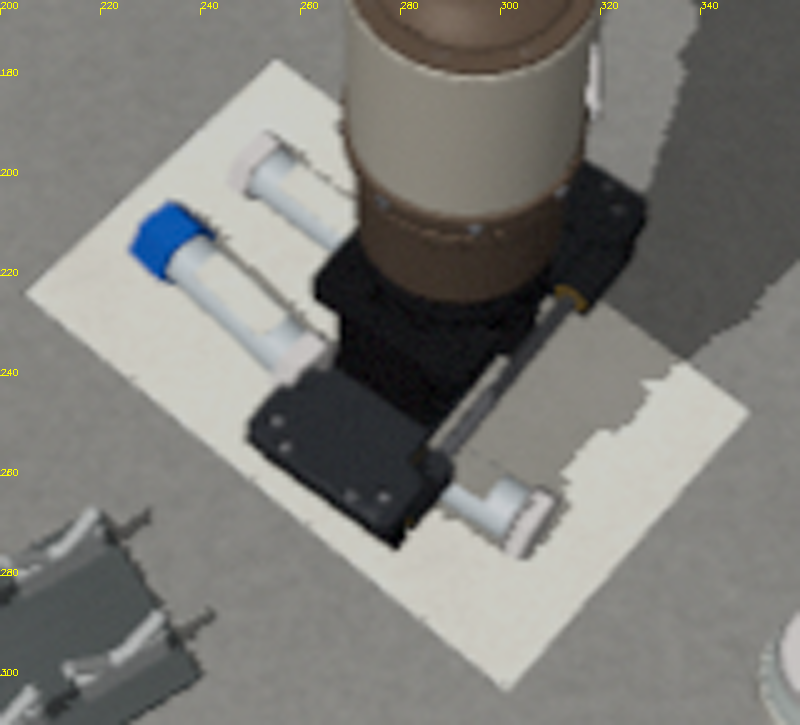

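```bash
sed -i 's/da=yaw-th$/da=yaw-th; da=(da+np.pi)%(2*np.pi)-np.pi; da=da if not force else da-2*np.pi*np.sign(da)*(np.sign(da)!=np.sign(force)); force=0/; s/start=None/force=0/; s/p\[0\])))\+90/p[0]))-np.degrees(np.arcsin(160\/np.hypot(p[0],p[1])))+90/' plan.py
sed -i 's/np.degrees(np.arctan2(p\[1\],p\[0\]))+90/np.degrees(np.arctan2(p[1],p[0])+np.arcsin(160\/np.hypot(p[0],p[1])))+90/' plan.py
python3 - <<'E'
from plan import *
plan([(585,-37,28,-np.pi-.112)],87)
E
```

```text
t 2.17 tcp [584.3 -36.9  99.7] yaw 3.026 j [ 0.21  0.46 -0.27  0.   -0.84 -1.9 ] op 87.3 F [-0.4 -0.5  1.1]
[[87,[0,0,36],-0.002],[87,[-1,0,36],-0.002]]
end [585.3 -37.   27.7] 3.03 j6~ -108.60286702415499
```

Emit:
apply_moves(
  targets=[
    [87,[-2,-1,34],0],
    [87,[0,-1,33],0],
    [87,[0,0,0],0],
  ],
)

```text
time_s: 2.42
tool_pos: [583.0, -40.5, 29.6]
eef_rot: [[-0.993, 0.119, -0.009], [0.119, 0.993, -0.001], [0.009, -0.002, -1.0]]
ft_force: [-1.3, -0.6, -1.4]
opening: 87.1
```

Emit:
apply_moves(
  targets=[
    [20,[0,0,0],0],
    [20,[0,0,0],0],
    [20,[0,0,0],0],
    [20,[0,0,0],0],
    [20,[0,0,0],0],
    [20,[0,0,0],0],
  ],
  newtons=25,
)

```text
time_s: 2.92
tool_pos: [587.3, -39.0, 34.7]
eef_rot: [[-0.993, 0.116, 0.002], [0.116, 0.993, 0.0], [-0.002, 0.001, -1.0]]
ft_force: [-0.6, 0.2, 0.7]
opening: 54.9
```

Emit:
apply_moves(
  targets=[
    [50,[0,0,6],0],
    [20,[0,0,0],0],
    [20,[0,0,0],0],
    [20,[0,0,0],0],
    [20,[0,0,0],0],
    [20,[0,0,0],0],
    [20,[0,0,0],0],
    [20,[0,0,0],0],
  ],
)

```text
time_s: 3.58
tool_pos: [586.8, -39.1, 27.5]
eef_rot: [[-0.993, 0.116, -0.0], [0.116, 0.993, -0.0], [0.0, -0.0, -1.0]]
ft_force: [-0.2, 0.0, -0.6]
opening: 27.0
```

Run:
```python
from plan import *
w,a=slot("st",3)
plan([(585,-37,130,3.03)],20)
w,a=slot("st",2)
```

```text
t 3.58 tcp [586.8 -39.1  27.5] yaw 3.025 j [ 0.21  0.56 -0.33 -0.   -0.68 -1.9 ] op 27.0 F [-0.2  0.  -0.6]
[[20,[1,1,-34],-0.002],[20,[0,0,-34],-0.001],[20,[1,1,-34],-0.002]]
end [585.  -36.9 129.5] 3.03 j6~ -108.60921142438292
```

Emit:
apply_moves(
  targets=[
    [20,[0,0,-20],0],
    [20,[0,0,-34],0],
    [20,[0,0,-34],0],
    [20,[0,0,-15],0],
    [20,[0,0,0],0],
  ],
)

```text
time_s: 4.0
tool_pos: [589.5, -38.8, 135.4]
eef_rot: [[-0.993, 0.115, 0.009], [0.115, 0.993, 0.001], [-0.009, 0.002, -1.0]]
ft_force: [0.4, 0.2, -0.5]
opening: 27.5
```

Run:
```python
from plan import *
w,a=slot("st",1)
plan([(w[0]-2,w[1]+1,130,a)],20,force=1)
c=cap("scene"); crop(c,200,145,160,145,5,"s5.png")
```

```text
t 4.0 tcp [589.5 -38.8 135.4] yaw 3.026 j [ 0.21  0.42 -0.23  0.   -0.91 -1.9 ] op 27.5 F [ 0.4  0.2 -0.5]
[[20,[7,-14,0],-0.12],[20,[8,-13,0],-0.11],[20,[10,-12,1],-0.12],[20,[11,-11,0],-0.11],[20,[12,-9,0],-0.12],[20,[14,-8,0],-0.12],[20,[14,-6,1],-0.11],[20,[14,-5,0],-0.12]]
[[20,[16,-3,0],-0.11],[20,[15,-1,0],-0.12],[20,[15,1,0],-0.12],[20,[16,2,1],-0.11],[20,[15,4,0],-0.12],[20,[14,6,0],-0.11],[20,[13,8,0],-0.12],[20,[13,9,1],-0.11]]
[[20,[11,10,0],-0.12],[20,[11,12,0],-0.12],[20,[8,12,0],-0.11],[20,[8,14,1],-0.12],[20,[5,15,0],-0.11],[20,[4,14,0],-0.12],[20,[2,16,0],-0.12],[20,[0,15,0],-0.11]]
end [ 389.3 -350.8  130.4] 5.806 j6~ 86.91372384152874
```

View pics/s5.png

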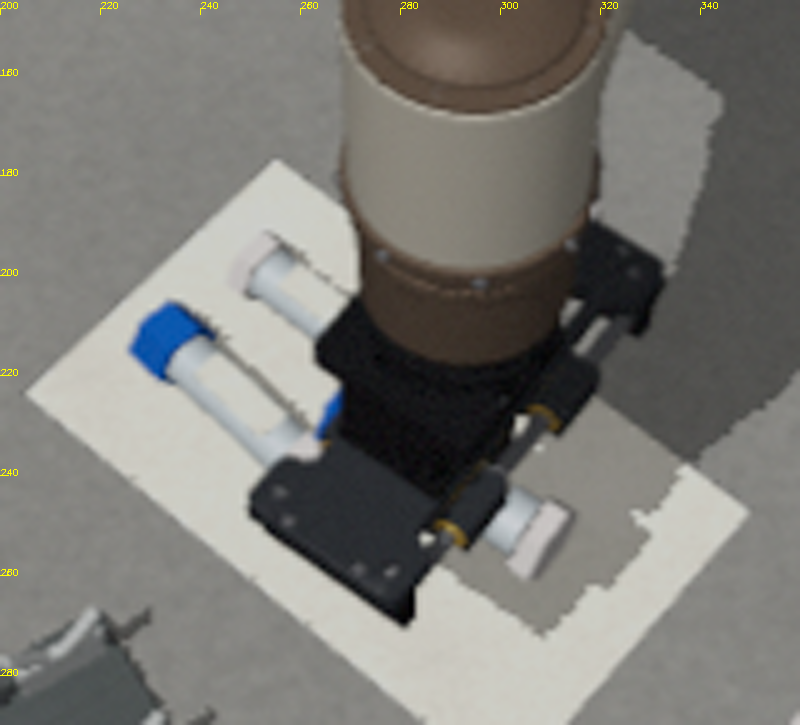

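The tube is held and lifted, with its skirt at about (308,250). Next I carry it to dock place 1.

Emit:
apply_moves(
  targets=[
    [20,[7,-14,0],-0.12],
    [20,[8,-13,0],-0.11],
    [20,[10,-12,1],-0.12],
    [20,[11,-11,0],-0.11],
    [20,[12,-9,0],-0.12],
    [20,[14,-8,0],-0.12],
    [20,[14,-6,1],-0.11],
    [20,[14,-5,0],-0.12],
  ],
)

```text
time_s: 4.72
tool_pos: [518.5, -143.4, 126.7]
eef_rot: [[-0.683, -0.73, -0.004], [-0.73, 0.683, 0.0], [0.002, 0.003, -1.0]]
ft_force: [0.2, 0.6, -1.7]
opening: 27.5
```

Emit:
apply_moves(
  targets=[
    [20,[16,-3,0],-0.11],
    [20,[15,-1,0],-0.12],
    [20,[15,1,0],-0.12],
    [20,[16,2,1],-0.11],
    [20,[15,4,0],-0.12],
    [20,[14,6,0],-0.11],
    [20,[13,8,0],-0.12],
    [20,[13,9,1],-0.11],
  ],
)

```text
time_s: 5.38
tool_pos: [451.4, -247.5, 125.0]
eef_rot: [[0.168, -0.986, -0.003], [-0.986, -0.168, 0.001], [-0.002, 0.003, -1.0]]
ft_force: [0.3, -0.0, -0.6]
opening: 27.2
```

Emit:
apply_moves(
  targets=[
    [20,[11,10,0],-0.12],
    [20,[11,12,0],-0.12],
    [20,[8,12,0],-0.11],
    [20,[8,14,1],-0.12],
    [20,[5,15,0],-0.11],
    [20,[4,14,0],-0.12],
    [20,[2,16,0],-0.12],
    [20,[0,15,0],-0.11],
  ],
)

```text
time_s: 6.05
tool_pos: [384.8, -350.9, 123.9]
eef_rot: [[0.89, -0.455, -0.003], [-0.455, -0.89, 0.002], [-0.004, -0.0, -1.0]]
ft_force: [-0.6, 0.7, -0.8]
opening: 27.1
```

Emit:
apply_moves(
  targets=[
    [20,[0,0,0],0],
    [20,[0,0,0],0],
  ],
)

```text
time_s: 6.22
tool_pos: [385.2, -350.8, 124.2]
eef_rot: [[0.886, -0.463, -0.002], [-0.463, -0.886, 0.002], [-0.003, -0.0, -1.0]]
ft_force: [0.4, 0.7, -0.2]
opening: 27.3
```

Run:
```python
from plan import *
w,a=slot("st",1)
plan([(w[0]-2,w[1]+1,58,a)],20)
c=cap("top"); crop(c,350,130,120,150,4,"t6.png"); c=cap("scene"); crop(c,80,235,200,155,4,"s6.png")
```

```text
t 6.22 tcp [ 385.2 -350.8  124.2] yaw -0.482 j [-0.43  0.34 -0.41 -0.   -0.83  1.52] op 27.3 F [ 0.4  0.7 -0.2]
[[20,[2,-1,33],-0.003],[20,[2,-1,33],-0.004]]
end [ 389.7 -350.9   58.2] -0.475 j6~ 87.03178082971954
```

View pics/s6.png

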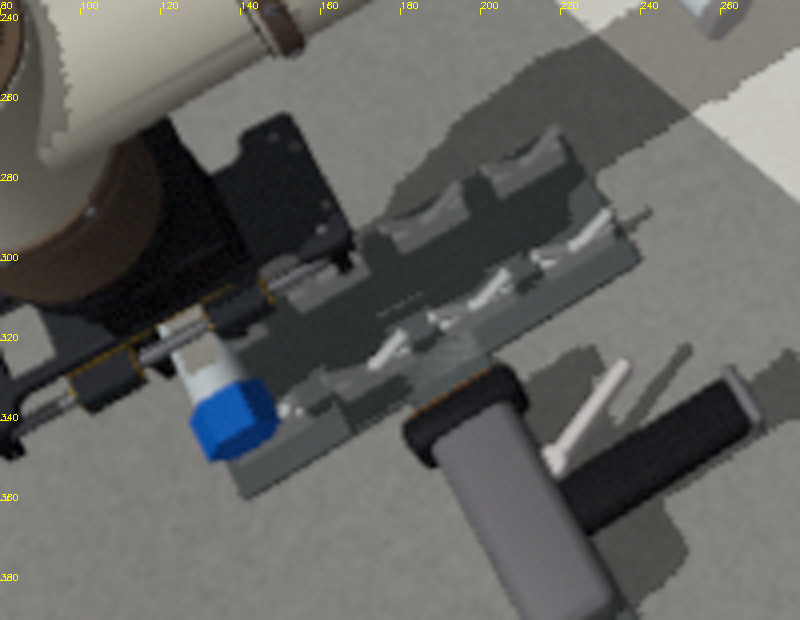

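View pics/t6.png

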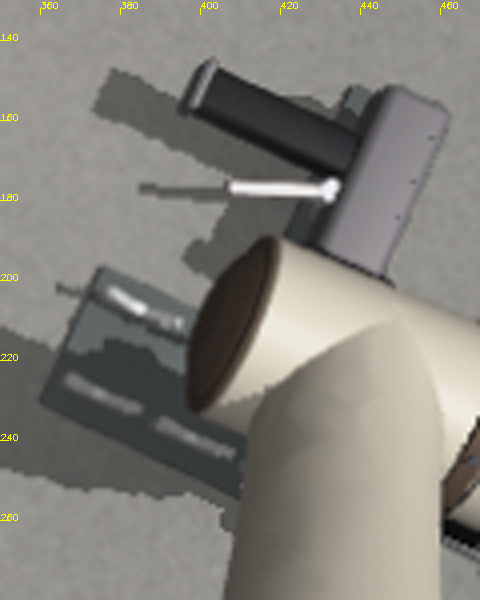

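Emit:
apply_moves(
  targets=[
    [20,[4,-2,33],0],
    [20,[0,0,18],0],
    [20,[0,0,5],0],
    [20,[0,0,0],0],
  ],
)

```text
time_s: 6.65
tool_pos: [390.2, -349.9, 68.0]
eef_rot: [[0.888, -0.46, -0.004], [-0.46, -0.888, 0.002], [-0.004, 0.0, -1.0]]
ft_force: [0.3, 0.1, -0.7]
opening: 27.2
```

Run:
```python
from plan import *
w,a=slot("st",1)
plan([(w[0]-2,w[1]+1,58,a)],20)
c=cap("scene"); crop(c,80,235,200,155,4,"s7.png",tubelines((w[0],w[1],a),50))
```

```text
t 6.65 tcp [ 390.2 -349.9   68. ] yaw -0.478 j [-0.42  0.42 -0.46 -0.   -0.7   1.51] op 27.2 F [ 0.3  0.1 -0.7]
[[20,[0,2,10],-0.003]]
end [ 389.3 -351.7   58. ] -0.475 j6~ 87.14995602904105
```

View pics/s7.png

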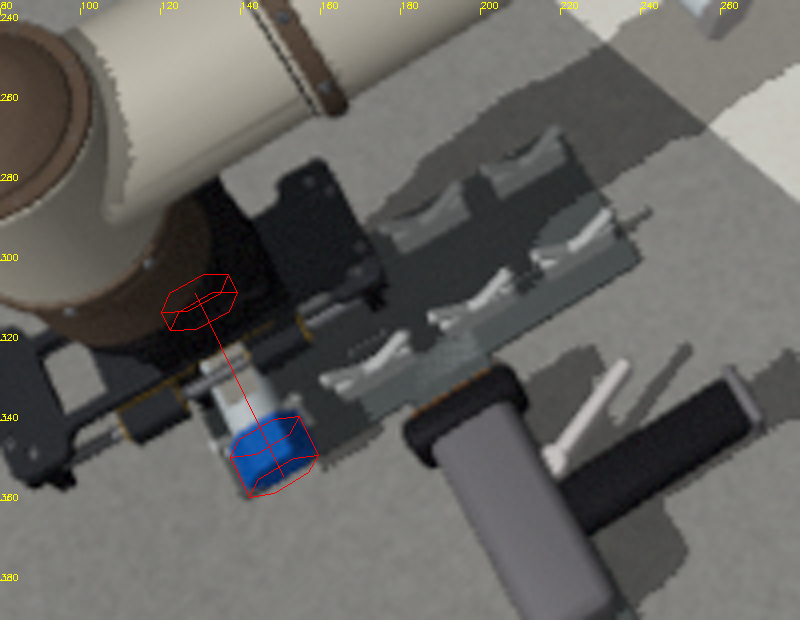

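Emit:
apply_moves(
  targets=[
    [20,[1,1,5],0],
    [20,[0,0,3],0],
    [20,[0,0,2],0],
    [20,[0,0,0],0],
  ],
)

```text
time_s: 7.03
tool_pos: [391.3, -352.3, 59.7]
eef_rot: [[0.888, -0.46, 0.0], [-0.46, -0.888, -0.0], [0.0, -0.0, -1.0]]
ft_force: [-0.6, 0.3, -0.5]
opening: 27.5
```

Run:
```python
from plan import *
w,a=slot("st",1)
plan([(w[0]-2,w[1]+1,58,a)],20)
c=cap("scene"); crop(c,80,235,200,155,4,"s8.png",tubelines((w[0],w[1],a),50))
```

```text
t 7.03 tcp [ 391.3 -352.3   59.7] yaw -0.478 j [-0.42  0.43 -0.46 -0.   -0.68  1.52] op 27.5 F [-0.6  0.3 -0.5]
[[20,[-2,0,2],-0.003]]
end [ 389.5 -351.4   57.7] -0.475 j6~ 87.08011867337024
```

View pics/s8.png

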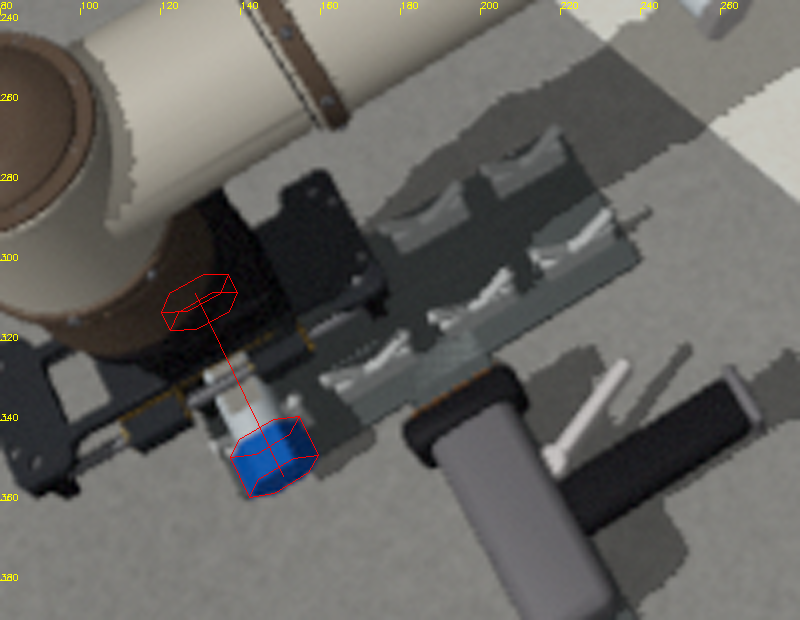

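Emit:
apply_moves(
  targets=[
    [20,[0,0,2],0],
    [30,[0,0,0],0],
    [40,[0,0,0],0],
    [48,[0,0,0],0],
    [48,[0,0,0],0],
    [48,[0,0,-20],0],
    [48,[0,0,-35],0],
    [48,[0,0,-35],0],
  ],
)

```text
time_s: 7.75
tool_pos: [390.4, -351.8, 147.5]
eef_rot: [[0.888, -0.46, -0.003], [-0.46, -0.888, 0.002], [-0.004, 0.0, -1.0]]
ft_force: [0.1, -0.4, 0.0]
opening: 47.4
```

Run:
```python
from plan import *
s=robot.sense(); print(s["opening"])
plan([(461,53,100,-.155)],87)
```

```text
47.415783415104734
t 7.75 tcp [ 390.4 -351.8  147.5] yaw -0.478 j [-0.42  0.31 -0.37 -0.   -0.89  1.52] op 47.4 F [ 0.1 -0.4  0. ]
[[87,[-10,-33,4],-0.03],[87,[-10,-33,4],-0.02],[87,[-8,-33,4],-0.03],[87,[-8,-33,4],-0.03],[87,[-7,-34,4],-0.02],[87,[-5,-33,4],-0.03],[87,[-5,-34,4],-0.03],[87,[-4,-34,4],-0.03]]
[[87,[-3,-35,4],-0.02],[87,[-2,-34,4],-0.03],[87,[-2,-34,4],-0.03],[87,[0,-34,4],-0.02]]
end [460.8  52.9  99.5] -0.158 j6~ 54.24012168851678
```

Emit:
apply_moves(
  targets=[
    [60,[-10,-33,4],-0.03],
    [60,[-10,-33,4],-0.02],
    [60,[-8,-33,4],-0.03],
    [60,[-8,-33,4],-0.03],
    [60,[-7,-34,4],-0.02],
    [60,[-5,-33,4],-0.03],
    [60,[-5,-34,4],-0.03],
    [60,[-4,-34,4],-0.03],
  ],
)

```text
time_s: 8.42
tool_pos: [438.6, -81.3, 115.6]
eef_rot: [[0.967, -0.254, 0.001], [-0.254, -0.967, 0.0], [0.001, -0.0, -1.0]]
ft_force: [0.1, -0.1, 0.1]
opening: 59.7
```

Emit:
apply_moves(
  targets=[
    [60,[-3,-35,4],-0.02],
    [60,[-2,-34,4],-0.03],
    [60,[-2,-34,4],-0.03],
    [60,[0,-34,4],-0.02],
    [60,[0,0,0],0],
  ],
)

```text
time_s: 8.83
tool_pos: [463.6, 56.9, 99.5]
eef_rot: [[0.989, -0.15, 0.002], [-0.15, -0.989, 0.001], [0.002, -0.001, -1.0]]
ft_force: [0.4, -0.3, -0.3]
opening: 59.7
```

Run:
```python
from plan import *
plan([(461,53,28,-.155)],60)
w,a=slot("st",1)
c=cap("top"); print([(np.round(a,1),b) for a,b in blue(c)]); crop(c,250,130,210,150,3,"t9.png",tubelines((w[0],w[1],slot("st",1)[1]),50))
c=cap("scene"); print([(np.round(a,1),b) for a,b in blue(c)]); crop(c,100,165,240,180,3,"s9.png",tubelines((w[0],w[1],slot("st",1)[1]),50))
```

```text
t 8.83 tcp [463.6  56.9  99.5] yaw -0.151 j [ 0.47  0.29 -0.57  0.   -0.71  0.95] op 59.7 F [ 0.4 -0.3 -0.3]
[[60,[-1,2,36],0.002],[60,[-1,2,35],0.002]]
end [461.   53.3  28.5] -0.155 j6~ 54.3597678783226
[(array([116.9,  62.1]), np.int32(217)), (array([94.9, 69.8]), np.int32(213)), (array([245.3,  88.9]), np.int32(140)), (array([ 94.1, 198.5]), np.int32(91)), (array([459., 230.]), np.int32(151)), (array([307.7, 249. ]), np.int32(145))]
[(array([371.9,  95.6]), np.int32(104)), (array([483.5, 109.7]), np.int32(192)), (array([483.2, 126.6]), np.int32(202)), (array([232.4, 211.9]), np.int32(129)), (array([407. , 217.6]), np.int32(166)), (array([279.9, 219.6]), np.int32(158)), (array([147.8, 349.7]), np.int32(289))]
```

View pics/t9.png

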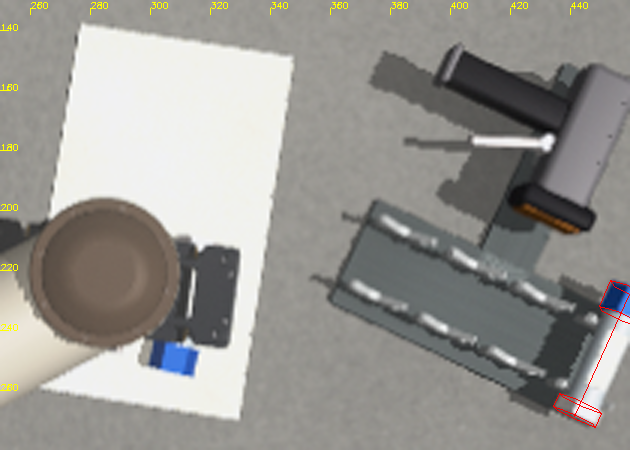

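View pics/s9.png

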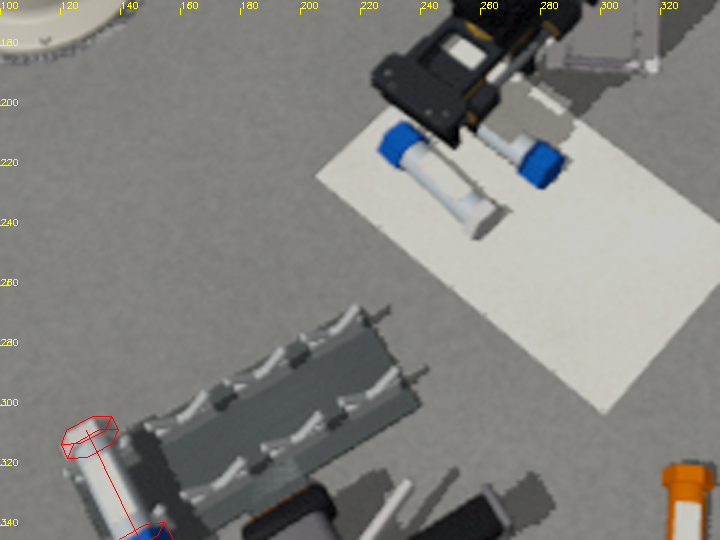

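Tube 1 is seated in place 1: its model overlay matches in both views, with the cap at scene (148,350). Next is T2.

Emit:
apply_moves(
  targets=[
    [60,[-2,3,36],0],
    [60,[0,0,35],0],
    [60,[0,0,0],0],
    [20,[0,0,0],0],
    [20,[0,0,0],0],
    [20,[0,0,0],0],
    [20,[0,0,0],0],
    [20,[0,0,0],0],
  ],
)

```text
time_s: 9.6
tool_pos: [459.3, 49.4, 29.0]
eef_rot: [[0.987, -0.158, 0.001], [-0.158, -0.987, 0.0], [0.001, -0.001, -1.0]]
ft_force: [1.0, 0.3, 0.5]
opening: 34.3
```

Emit:
apply_moves(
  targets=[
    [20,[0,0,0],0],
    [20,[0,0,0],0],
    [20,[0,0,0],0],
  ],
)

```text
time_s: 9.85
tool_pos: [459.4, 49.6, 28.9]
eef_rot: [[0.988, -0.157, 0.0], [-0.157, -0.988, -0.0], [0.0, -0.0, -1.0]]
ft_force: [-0.8, -1.1, 2.6]
opening: 26.9
```

Run:
```python
from plan import *
w,a=slot("st",4)
plan([(460,50,130,-.155),(w[0]-2,w[1]+1,130,a)],20)
```

```text
t 9.85 tcp [459.4  49.6  28.9] yaw -0.158 j [ 0.46  0.41 -0.64  0.   -0.52  0.95] op 26.9 F [-0.8 -1.1  2.6]
[[20,[0,0,-34],-0.001],[20,[0,0,-33],-0.001],[20,[1,0,-34],-0.001],[20,[7,32,0],0.05],[20,[9,32,0],0.04],[20,[11,31,0],0.05],[20,[12,31,0],0.04],[20,[13,30,0],0.05]]
[[20,[14,30,0],0.04],[20,[16,29,0],0.05]]
end [ 477.1 -181.   129.9] -0.475 j6~ 65.30259512454302
```

Emit:
apply_moves(
  targets=[
    [20,[0,0,-20],0],
    [20,[0,0,-34],0],
    [20,[0,0,-34],0],
    [20,[0,0,-12],0],
    [20,[7,32,0],0.05],
    [20,[9,32,0],0.04],
    [20,[11,31,0],0.05],
    [20,[12,31,0],0.04],
  ],
)

```text
time_s: 10.52
tool_pos: [468.6, -83.1, 128.7]
eef_rot: [[0.943, -0.333, 0.0], [-0.333, -0.943, 0.0], [0.0, -0.0, -1.0]]
ft_force: [1.3, 1.0, -1.1]
opening: 27.5
```

Emit:
apply_moves(
  targets=[
    [20,[13,30,0],0.05],
    [20,[14,30,0],0.04],
    [20,[16,29,0],0.05],
    [20,[0,0,0],0],
    [20,[0,0,0],0],
  ],
)

```text
time_s: 10.93
tool_pos: [474.7, -182.1, 128.0]
eef_rot: [[0.886, -0.463, -0.001], [-0.463, -0.886, 0.0], [-0.001, 0.0, -1.0]]
ft_force: [-0.7, 0.3, -0.5]
opening: 27.2
```

Run:
```python
from plan import *
w,a=slot("st",4)
plan([(w[0]-2,w[1]+1,66,a)],20)
```

```text
t 10.93 tcp [ 474.7 -182.1  128. ] yaw -0.481 j [-0.05  0.31 -0.43 -0.   -0.83  1.14] op 27.2 F [-0.7  0.3 -0.5]
[[20,[1,-1,31],-0.003],[20,[1,-2,31],-0.003]]
end [ 477.8 -180.4   66. ] -0.475 j6~ 65.19749002187731
```

Emit:
apply_moves(
  targets=[
    [20,[1,-2,31],0],
    [20,[1,-1,29],0],
    [20,[0,0,0],0],
    [20,[0,0,0],0],
  ],
)

```text
time_s: 11.27
tool_pos: [477.4, -178.1, 67.6]
eef_rot: [[0.889, -0.458, -0.004], [-0.458, -0.889, 0.0], [-0.004, 0.002, -1.0]]
ft_force: [0.3, 0.4, -0.3]
opening: 27.2
```

Run:
```python
from plan import *
w,a=slot("st",4)
plan([(w[0]-2,w[1]+1,57,a)],20)
c=cap("scene"); crop(c,120,215,200,155,4,"s10.png",tubelines((w[0],w[1],a),60))
```

```text
t 11.27 tcp [ 477.4 -178.1   67.6] yaw -0.476 j [-0.04  0.4  -0.49  0.   -0.68  1.13] op 27.2 F [ 0.3  0.4 -0.3]
[[20,[1,2,11],-0.001]]
end [ 477.3 -180.3   56.6] -0.475 j6~ 65.21025217837911
```

View pics/s10.png

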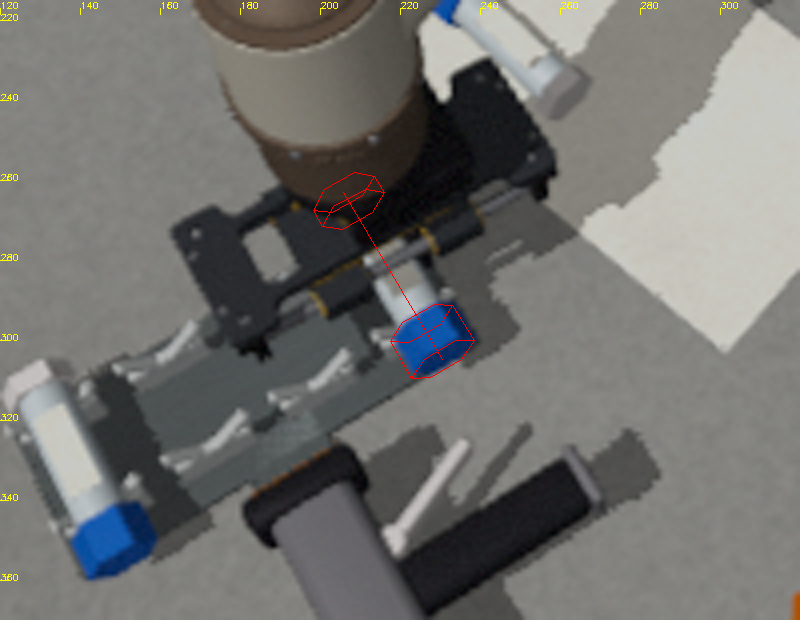

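Emit:
apply_moves(
  targets=[
    [20,[0,1,5],0],
    [20,[0,1,4],0],
    [20,[0,0,2],0],
    [30,[0,0,0],0],
    [40,[0,0,0],0],
    [48,[0,0,0],0],
    [48,[0,0,0],0],
    [48,[0,0,0],0],
  ],
)

```text
time_s: 11.98
tool_pos: [477.6, -180.7, 57.6]
eef_rot: [[0.888, -0.46, 0.0], [-0.46, -0.888, 0.0], [0.0, -0.0, -1.0]]
ft_force: [-0.4, -0.4, -0.3]
opening: 46.0
```

Emit:
apply_moves(
  targets=[
    [48,[0,0,-20],0],
    [48,[0,0,-35],0],
    [60,[0,0,-20],0],
    [60,[0,0,0],0],
  ],
)

```text
time_s: 12.32
tool_pos: [480.7, -181.2, 137.1]
eef_rot: [[0.889, -0.459, 0.01], [-0.459, -0.889, -0.002], [0.009, -0.003, -1.0]]
ft_force: [0.8, -0.1, -0.4]
opening: 54.6
```

Run:
```python
from plan import *
plan([(450,-12,110,2.83-np.pi)],80)
plan([(450,-12,110,2.83)],80,force=-1)
c=cap("scene"); print([(np.round(a,1),b) for a,b in blue(c)]); crop(c,100,165,240,200,3,"s11.png",tubelines((*slot("st",4)[0][:2],slot("st",4)[1]),50))
```

```text
t 12.32 tcp [ 480.7 -181.2  137.1] yaw -0.477 j [-0.04  0.3  -0.42  0.   -0.84  1.14] op 54.6 F [ 0.8 -0.1 -0.4]
[[80,[-21,-27,5],-0.03],[80,[-20,-28,6],-0.04],[80,[-19,-29,5],-0.03],[80,[-18,-29,6],-0.03],[80,[-18,-30,5],-0.03]]
end [449.6 -11.6 110.1] -0.317 j6~ 52.504137214469495
t 12.32 tcp [ 480.7 -181.2  137.1] yaw -0.477 j [-0.04  0.3  -0.42  0.   -0.84  1.14] op 54.6 F [ 0.8 -0.1 -0.4]
[[80,[-4,-5,1],0.11],[80,[-5,-5,1],0.12],[80,[-5,-4,1],0.11],[80,[-5,-4,1],0.12],[80,[-6,-3,1],0.11],[80,[-6,-2,1],0.12],[80,[-7,-1,1],0.11],[80,[-6,-1,1],0.12]]
[[80,[-7,0,1],0.11],[80,[-7,1,1],0.11],[80,[-6,1,1],0.12],[80,[-6,2,2],0.11],[80,[-6,3,1],0.12],[80,[-6,4,1],0.11],[80,[-5,4,1],0.12],[80,[-4,5,1],0.11]]
[[80,[-4,5,1],0.12],[80,[-4,6,1],0.11],[80,[-3,6,1],0.12],[80,[-2,6,1],0.11],[80,[-1,7,1],0.11],[80,[0,6,1],0.12],[80,[0,7,1],0.11],[80,[1,6,1],0.12]]
[[80,[2,7,1],0.11],[80,[2,6,1],0.12]]
end [449.9 -12.1 110.1] -3.457 j6~ -127.33326777395644
[(array([373.3,  95.8]), np.int32(108)), (array([483.5, 109.7]), np.int32(192)), (array([483.1, 126.6]), np.int32(203)), (array([232.5, 211.7]), np.int32(125)), (array([407. , 217.6]), np.int32(167)), (array([227.5, 301.8]), np.int32(248)), (array([147.8, 349.7]), np.int32(290))]
```

View pics/s11.png

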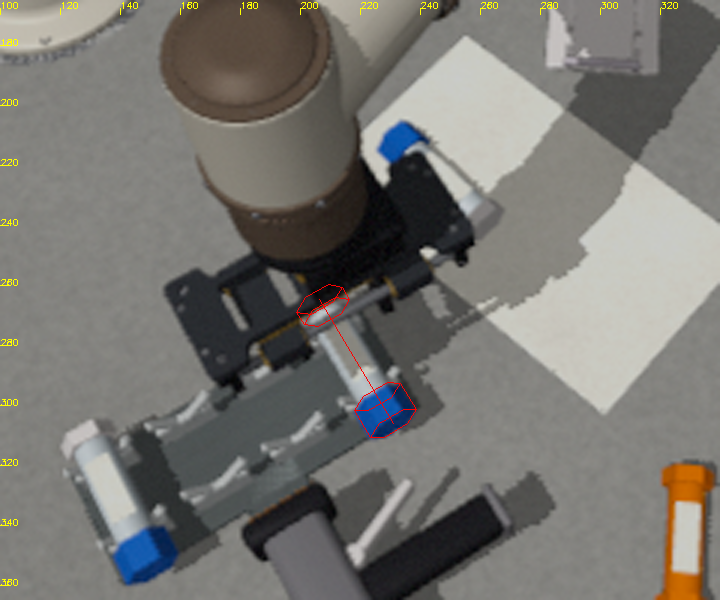

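Emit:
apply_moves(
  targets=[
    [80,[-21,-27,0],-0.03],
    [80,[-20,-28,6],-0.04],
    [80,[-19,-29,5],-0.03],
    [80,[-18,-29,8],-0.03],
    [80,[-18,-30,8],-0.03],
    [80,[0,0,0],0],
    [80,[0,0,0],0],
  ],
)

```text
time_s: 12.95
tool_pos: [445.6, -9.9, 104.4]
eef_rot: [[0.951, -0.309, -0.003], [-0.309, -0.951, -0.001], [-0.003, 0.002, -1.0]]
ft_force: [-0.5, -0.4, -0.9]
opening: 79.8
```

Run:
```python
from plan import *
plan([(450,-12,28,2.83-np.pi)],80)
c=cap("scene"); print([(np.round(a,1),b) for a,b in blue(c)]); crop(c,190,150,160,120,5,"s12.png")
c=cap("top"); print([(np.round(a,1),b) for a,b in blue(c)]);crop(c,230,130,250,150,3,"t12.png",tubelines((450,-11.9,2.83)))
```

```text
t 12.95 tcp [445.6  -9.9 104.4] yaw -0.314 j [ 0.34  0.25 -0.6  -0.   -0.72  0.91] op 79.8 F [-0.5 -0.4 -0.9]
[[80,[2,0,25],-0.001],[80,[1,0,26],-0.001],[80,[2,1,25],-0.001]]
end [450.  -12.4  28.4] -0.311 j6~ 52.93034836413875
[(array([372.1,  95.6]), np.int32(100)), (array([483.5, 109.6]), np.int32(191)), (array([483.1, 126.6]), np.int32(203)), (array([407. , 217.6]), np.int32(167)), (array([227.4, 301.8]), np.int32(246)), (array([147.8, 349.7]), np.int32(290))]
[(array([116.9,  62.1]), np.int32(217)), (array([94.9, 69.8]), np.int32(213)), (array([245.3,  88.9]), np.int32(140)), (array([ 94.1, 198.5]), np.int32(91)), (array([390.2, 197.2]), np.int32(153)), (array([459., 230.]), np.int32(152))]
```

View pics/s12.png

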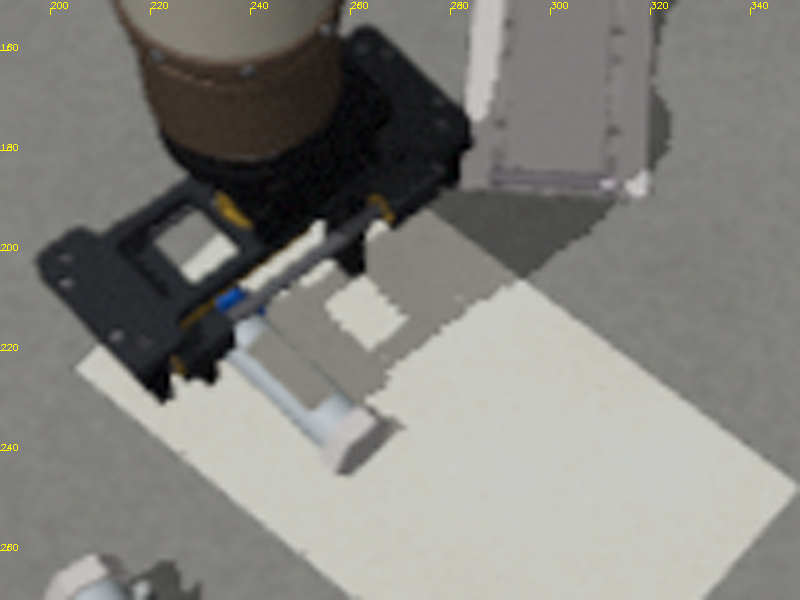

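View pics/t12.png

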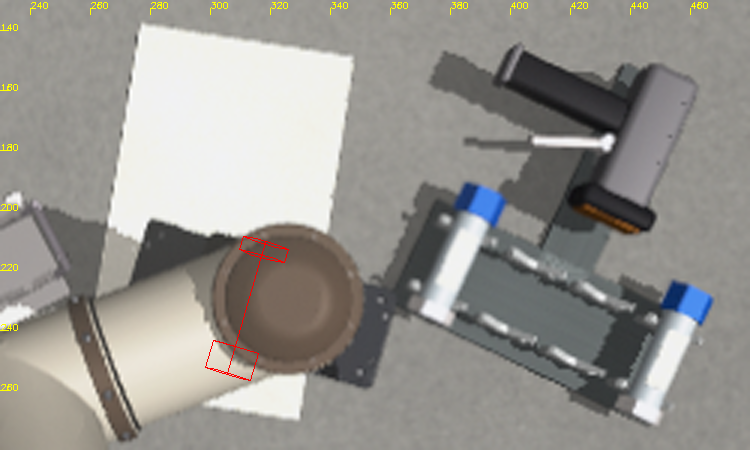

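The two seated tubes lie in places 1 and 4 with their caps toward the gun, and T3 is under the open jaws. I descend and grip.

Emit:
apply_moves(
  targets=[
    [80,[3,0,25],0],
    [80,[1,0,26],0],
    [80,[1,1,25],0],
    [80,[0,0,0],0],
    [20,[0,0,0],0],
    [20,[0,0,0],0],
    [20,[0,0,0],0],
    [20,[0,0,0],0],
  ],
)

```text
time_s: 13.72
tool_pos: [451.6, -13.8, 30.6]
eef_rot: [[0.95, -0.313, 0.002], [-0.313, -0.95, 0.001], [0.002, -0.001, -1.0]]
ft_force: [0.0, -0.1, -0.3]
opening: 60.7
```

Emit:
apply_moves(
  targets=[
    [20,[0,0,0],0],
    [20,[0,0,0],0],
    [20,[0,0,0],0],
    [20,[0,0,0],0],
    [20,[0,0,0],0],
    [20,[0,0,0],0],
    [20,[0,0,0],0],
  ],
)

```text
time_s: 14.3
tool_pos: [451.4, -13.6, 29.7]
eef_rot: [[0.95, -0.312, 0.0], [-0.312, -0.95, 0.0], [0.0, -0.0, -1.0]]
ft_force: [-0.1, 0.0, 1.9]
opening: 27.1
```

Run:
```python
from plan import *
s=robot.sense();p=np.array(s["tool_pos"]); a0=2.83; off=(np.array([450,-11.9])-p[:2])@[np.cos(a0),np.sin(a0)]; print("off along tube",off)
w,a=slot("st",2); t=w[:2]-off*np.array([np.cos(a),np.sin(a)])
plan([(t[0],t[1],130,a+np.pi)],20,force=-1)
```

```text
off along tube 1.8021997756976138
t 14.3 tcp [451.4 -13.6  29.7] yaw -0.318 j [ 0.33  0.39 -0.67  0.   -0.51  0.92] op 27.1 F [-0.1  0.   1.9]
[[20,[2,10,-4],0.12],[20,[3,9,-3],0.12],[20,[5,10,-4],0.11],[20,[5,8,-3],0.12],[20,[6,8,-4],0.12],[20,[7,7,-3],0.12],[20,[8,6,-4],0.11],[20,[9,5,-4],0.12]]
[[20,[9,5,-3],0.12],[20,[10,3,-4],0.12],[20,[10,2,-3],0.12],[20,[10,0,-4],0.11],[20,[10,0,-4],0.12],[20,[10,-2,-3],0.12],[20,[10,-3,-4],0.12],[20,[9,-3,-3],0.12]]
[[20,[9,-6,-4],0.11],[20,[8,-5,-3],0.12],[20,[7,-7,-4],0.12],[20,[7,-8,-4],0.12],[20,[5,-9,-3],0.11],[20,[5,-9,-4],0.12],[20,[3,-9,-3],0.12],[20,[3,-10,-4],0.12]]
[[20,[1,-10,-4],0.12],[20,[0,-10,-3],0.11],[20,[-2,-10,-4],0.12],[20,[-2,-10,-3],0.12]]
end [ 419.  -294.7  129.7] -3.618 j6~ -100.34336022959789
```

Emit:
apply_moves(
  targets=[
    [20,[0,0,-20],0],
    [20,[0,0,-34],0],
    [20,[0,0,-34],0],
    [20,[0,0,-12],0],
    [20,[2,10,0],0.12],
    [20,[3,9,0],0.12],
    [20,[5,10,0],0.11],
    [20,[5,8,0],0.12],
  ],
)

```text
time_s: 14.97
tool_pos: [446.2, -54.2, 129.4]
eef_rot: [[0.701, -0.713, -0.001], [-0.713, -0.701, 0.0], [-0.001, 0.0, -1.0]]
ft_force: [-0.0, -0.5, -0.9]
opening: 27.5
```

Emit:
apply_moves(
  targets=[
    [20,[6,8,0],0.12],
    [20,[7,7,0],0.12],
    [20,[8,6,0],0.11],
    [20,[9,5,0],0.12],
    [20,[9,5,0],0.12],
    [20,[10,3,0],0.12],
    [20,[10,2,0],0.12],
    [20,[10,0,0],0.11],
  ],
)

```text
time_s: 15.63
tool_pos: [436.9, -134.7, 129.1]
eef_rot: [[-0.162, -0.987, -0.001], [-0.987, 0.162, 0.0], [-0.0, 0.001, -1.0]]
ft_force: [0.3, -0.6, 0.2]
opening: 27.5
```

Emit:
apply_moves(
  targets=[
    [20,[10,0,0],0.12],
    [20,[10,-2,0],0.12],
    [20,[10,-3,0],0.12],
    [20,[9,-3,0],0.12],
    [20,[9,-6,0],0.11],
    [20,[8,-5,0],0.12],
    [20,[7,-7,0],0.12],
    [20,[7,-8,0],0.12],
  ],
)

```text
time_s: 16.3
tool_pos: [427.2, -214.8, 129.1]
eef_rot: [[-0.897, -0.442, -0.001], [-0.442, 0.897, 0.0], [0.001, 0.001, -1.0]]
ft_force: [-0.2, 0.3, -0.7]
opening: 27.6
```

Emit:
apply_moves(
  targets=[
    [20,[5,-9,0],0.11],
    [20,[5,-9,0],0.12],
    [20,[3,-9,0],0.12],
    [20,[3,-10,0],0.12],
    [20,[1,-10,0],0.12],
    [20,[0,-10,0],0.11],
    [20,[-2,-10,0],0.12],
    [20,[-2,-10,0],0.12],
  ],
)

```text
time_s: 16.97
tool_pos: [418.3, -295.2, 129.0]
eef_rot: [[-0.886, 0.464, -0.001], [0.464, 0.886, 0.001], [0.001, 0.0, -1.0]]
ft_force: [0.1, -0.5, -0.5]
opening: 27.4
```

Emit:
apply_moves(
  targets=[
    [20,[0,0,0],0],
    [20,[0,0,0],0],
  ],
)

```text
time_s: 17.13
tool_pos: [418.2, -294.8, 129.0]
eef_rot: [[-0.89, 0.457, -0.001], [0.457, 0.89, 0.001], [0.001, 0.0, -1.0]]
ft_force: [-0.4, 0.1, -0.8]
opening: 27.4
```

Run:
```python
from plan import *
w,a=slot("st",2); t=w[:2]-1.8*np.array([np.cos(a),np.sin(a)])
plan([(t[0],t[1],66,a+np.pi)],20)
c=cap("scene"); crop(c,80,215,200,155,4,"s13.png",tubelines((*w[:2],a),120))
```

```text
t 17.13 tcp [ 418.2 -294.8  129. ] yaw 2.667 j [-0.3   0.31 -0.42 -0.   -0.83 -1.75] op 27.4 F [-0.4  0.1 -0.8]
[[20,[0,0,32],0.0],[20,[-1,1,31],0.0]]
end [ 419.6 -294.4   66. ] 2.667 j6~ -100.31134597599669
```

View pics/s13.png

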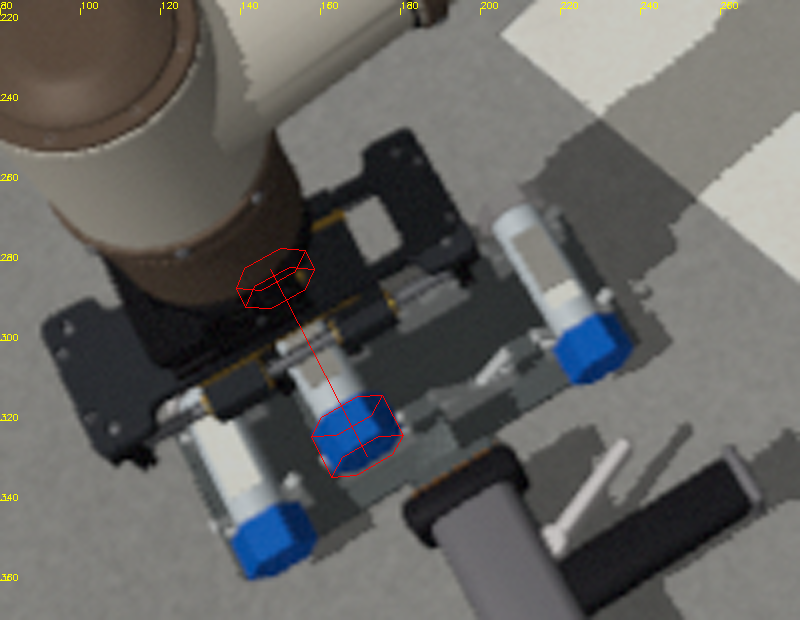

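Emit:
apply_moves(
  targets=[
    [20,[-1,0,32],0],
    [20,[0,0,28],0],
    [20,[0,0,0],0],
    [20,[0,0,6],0],
    [20,[0,0,4],0],
    [20,[0,0,1],0],
    [20,[0,0,0],0],
  ],
)

```text
time_s: 17.77
tool_pos: [420.4, -295.8, 60.2]
eef_rot: [[-0.889, 0.457, 0.002], [0.457, 0.889, -0.001], [-0.002, -0.0, -1.0]]
ft_force: [-1.4, -1.7, 1.9]
opening: 27.1
```

Run:
```python
from plan import *
w,a=slot("st",2); t=w[:2]-1.8*np.array([np.cos(a),np.sin(a)])
plan([(t[0],t[1],57,a+np.pi)],20)
c=cap("scene"); crop(c,80,215,200,155,4,"s14.png",tubelines((*w[:2],a),50))
```

```text
t 17.77 tcp [ 420.4 -295.8   60.2] yaw 2.666 j [-0.3   0.42 -0.49  0.   -0.66 -1.75] op 27.1 F [-1.4 -1.7  1.9]
[[20,[2,0,3],-0.0]]
end [ 418.6 -294.8   57.2] 2.666 j6~ -100.2738038058344
```

View pics/s14.png

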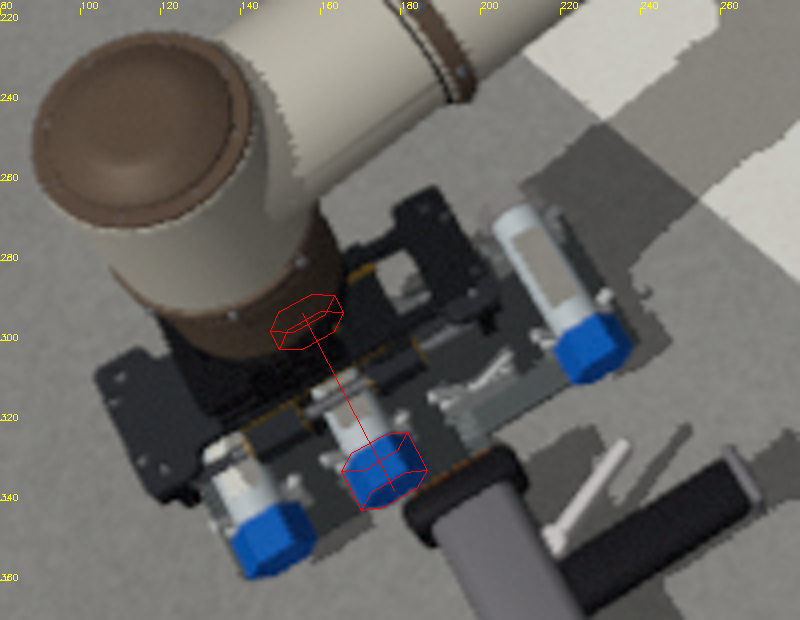

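Emit:
apply_moves(
  targets=[
    [28,[0,0,0],0],
    [34,[0,0,0],0],
    [40,[0,0,0],0],
    [46,[0,0,0],0],
    [46,[0,0,0],0],
    [46,[0,0,-20],0],
    [46,[0,0,-35],0],
    [46,[0,0,-35],0],
  ],
)

```text
time_s: 18.48
tool_pos: [418.7, -294.9, 148.4]
eef_rot: [[-0.889, 0.458, -0.004], [0.458, 0.889, 0.001], [0.004, -0.001, -1.0]]
ft_force: [1.6, 0.5, -0.1]
opening: 45.6
```

Run:
```python
from plan import *
st=np.load("st.npy"); q=place(st,[[158,70,70]])[0]
# jaws along station x -> tool y along station x: tool yaw = a+90 or a-90
for d in(1,-1): plan([(q[0],q[1],170,st[2]+d*np.pi/2)],87)
```

```text
t 18.48 tcp [ 418.7 -294.9  148.4] yaw 2.666 j [-0.3   0.29 -0.4  -0.   -0.88 -1.75] op 45.6 F [ 1.6  0.5 -0.1]
[[87,[-11,7,-2],0.11],[87,[-11,9,-1],0.11],[87,[-9,10,-2],0.12],[87,[-9,10,-1],0.11],[87,[-7,12,-2],0.11],[87,[-6,12,-1],0.11],[87,[-4,13,-2],0.11],[87,[-3,13,-1],0.12]]
[[87,[-1,14,-2],0.11],[87,[0,13,-1],0.11],[87,[1,14,-2],0.11],[87,[4,13,-2],0.12],[87,[4,13,-1],0.11],[87,[6,12,-2],0.11]]
end [ 607.8 -277.1  170.4] 1.096 j6~ 163.4186467168339
t 18.48 tcp [ 418.7 -294.9  148.4] yaw 2.666 j [-0.3   0.29 -0.4  -0.   -0.88 -1.75] op 45.6 F [ 1.6  0.5 -0.1]
[[87,[-11,7,-2],-0.11],[87,[-13,6,-1],-0.11],[87,[-12,5,-2],-0.12],[87,[-14,3,-1],-0.11],[87,[-13,2,-2],-0.11],[87,[-14,0,-1],-0.11],[87,[-13,-1,-2],-0.12],[87,[-13,-3,-1],-0.11]]
[[87,[-13,-5,-2],-0.11],[87,[-12,-6,-1],-0.11],[87,[-12,-7,-2],-0.12],[87,[-11,-8,-2],-0.11],[87,[-9,-10,-1],-0.11],[87,[-9,-10,-2],-0.11]]
end [ 607.7 -276.8  170.4] 4.236 j6~ -16.695930296216375
```

Run:
```python
from plan import *
st=np.load("st.npy"); q=place(st,[[149,70,70]])[0]
plan([(q[0],q[1],150,st[2]-np.pi/2)],87)
c=cap("scene"); crop(c,80,215,200,155,4,"s15.png")
```

```text
t 18.48 tcp [ 418.7 -294.9  148.4] yaw 2.666 j [-0.3   0.29 -0.4  -0.   -0.88 -1.75] op 45.6 F [ 1.6  0.5 -0.1]
[[87,[-11,7,0],-0.11],[87,[-11,6,0],-0.11],[87,[-13,5,0],-0.12],[87,[-12,4,0],-0.11],[87,[-13,2,-1],-0.11],[87,[-13,0,0],-0.11],[87,[-13,-1,0],-0.12],[87,[-13,-2,0],-0.11]]
[[87,[-12,-4,0],-0.11],[87,[-12,-6,0],-0.11],[87,[-11,-6,0],-0.12],[87,[-11,-8,0],-0.11],[87,[-9,-9,-1],-0.11],[87,[-9,-10,0],-0.11]]
end [ 600.2 -272.9  150.4] 4.236 j6~ -16.917570260934554
```

View pics/s15.png

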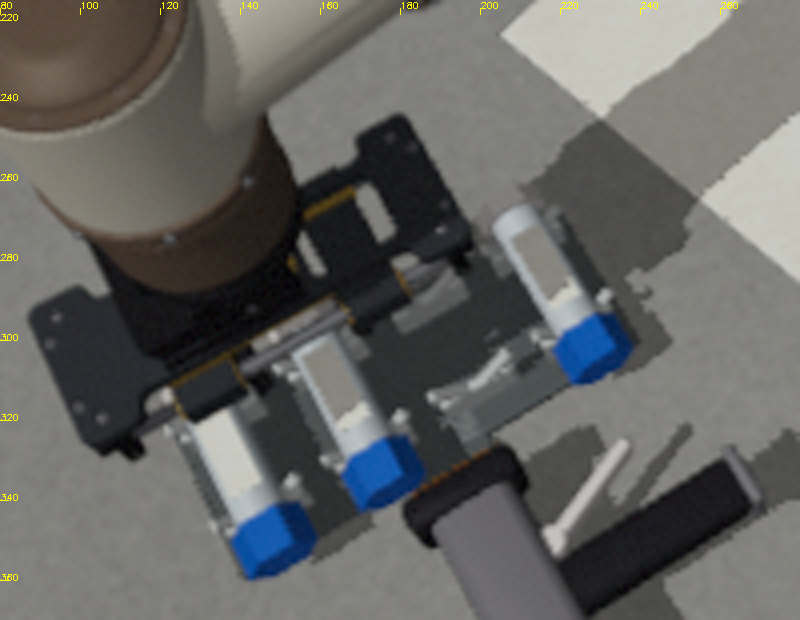

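All three tubes are in the dock with caps toward the scanner: (147,350), (175,333) and (227,302). Next is the trigger.

Emit:
apply_moves(
  targets=[
    [87,[-11,7,0],-0.11],
    [87,[-11,6,0],-0.11],
    [87,[-13,5,0],-0.12],
    [87,[-12,4,0],-0.11],
    [87,[-13,2,-1],-0.11],
    [87,[-13,0,0],-0.11],
    [87,[-13,-1,0],-0.12],
    [87,[-13,-2,0],-0.11],
  ],
)

```text
time_s: 19.2
tool_pos: [523.8, -282.0, 149.1]
eef_rot: [[-0.909, -0.417, -0.0], [-0.417, 0.909, 0.0], [0.0, 0.0, -1.0]]
ft_force: [0.3, 0.0, -0.6]
opening: 84.8
```

Emit:
apply_moves(
  targets=[
    [87,[-12,-4,0],-0.11],
    [87,[-12,-6,0],-0.11],
    [87,[-11,-6,0],-0.12],
    [87,[-11,-8,0],-0.11],
    [87,[-9,-9,0],-0.11],
    [87,[-9,-10,0],-0.11],
    [87,[0,0,0],0],
    [87,[0,0,0],0],
  ],
)

```text
time_s: 19.87
tool_pos: [601.1, -272.9, 148.6]
eef_rot: [[-0.461, -0.888, -0.001], [-0.888, 0.461, 0.001], [0.0, 0.001, -1.0]]
ft_force: [-0.5, 0.4, 0.0]
opening: 87.3
```

Run:
```python
from plan import *
st=np.load("st.npy"); q=place(st,[[149,70,70]])[0]
plan([(q[0],q[1],110,st[2]-np.pi/2)],87)
for n in("top","scene"):
    c=cap(n); im=c["img"]
    crop(c,*((350,110,130,150,4) if n=="top" else (120,235,180,150,4)),n[0]+"16.png")
```

```text
t 19.87 tcp [ 601.1 -272.9  148.6] yaw -2.05 j [-0.18  0.52 -0.03 -0.   -1.03 -0.3 ] op 87.3 F [-0.5  0.4  0. ]
[[87,[0,1,19],-0.002],[87,[0,0,20],-0.002]]
end [ 600.2 -272.4  109.6] -2.046 j6~ -16.833649420109452
```

View pics/t16.png

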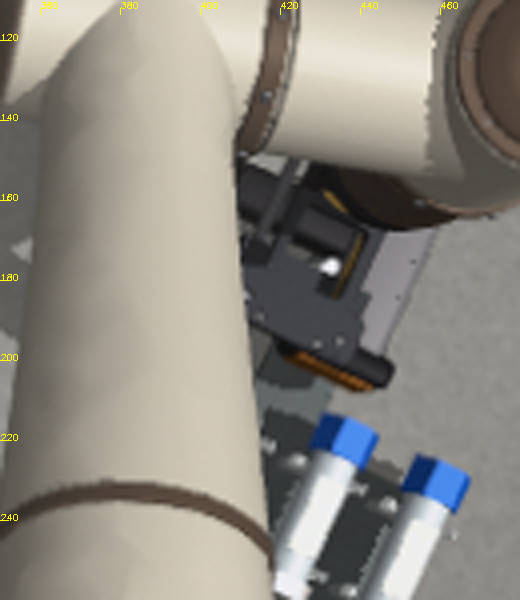

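View pics/s16.png

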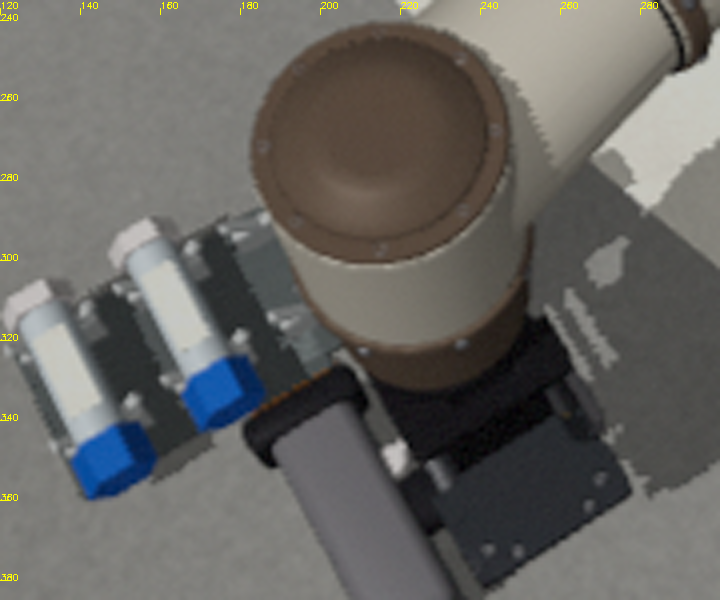

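Emit:
apply_moves(
  targets=[
    [87,[0,1,20],0],
    [87,[0,0,20],0],
    [87,[0,0,12],0],
    [87,[0,0,0],0],
  ],
)

```text
time_s: 20.3
tool_pos: [597.5, -272.4, 94.3]
eef_rot: [[-0.461, -0.888, -0.006], [-0.888, 0.461, 0.002], [0.001, 0.007, -1.0]]
ft_force: [0.1, 0.1, -0.7]
opening: 87.2
```

Emit:
apply_moves(
  targets=[
    [87,[0,0,12],0],
    [87,[0,0,10],0],
    [87,[0,0,0],0],
  ],
)

```text
time_s: 20.55
tool_pos: [599.0, -272.5, 73.5]
eef_rot: [[-0.46, -0.888, -0.003], [-0.888, 0.46, 0.001], [0.0, 0.003, -1.0]]
ft_force: [0.2, -0.0, -0.8]
opening: 87.4
```

Run:
```python
from plan import *
st=np.load("st.npy"); s=robot.sense(); p=np.array(s["tool_pos"])[:2]-st[:2]; print("station xy",p@R2(st[2]),s["tool_pos"][2],s["ft_force"])
R=np.array(s["eef_rot"]); print("tool y in station",R[:2,1]@R2(st[2]))
```

```text
station xy [148.01571519  69.84119522] 73.53113133152276 [ 0.18352284 -0.04996213 -0.75465139]
tool y in station [-0.99998929  0.00316528]
```

Emit:
apply_moves(
  targets=[
    [70,[0,0,0],0],
    [66,[0,0,0],0],
    [66,[0,0,0],0],
    [66,[0,0,0],0],
    [66,[0,0,0],0],
  ],
  newtons=20,
)

```text
time_s: 20.97
tool_pos: [599.6, -272.5, 75.7]
eef_rot: [[-0.459, -0.888, -0.001], [-0.888, 0.459, 0.001], [0.0, 0.001, -1.0]]
ft_force: [-2.0, 1.6, 0.7]
opening: 67.3
```

Emit:
apply_moves(
  targets=[
    [62,[0,-3,0],0],
    [58,[0,-2,0],0],
    [54,[0,-2,0],0],
    [50,[0,-2,0],0],
    [46,[0,-1,0],0],
    [44,[0,0,0],0],
    [43,[0,0,0],0],
    [43,[0,0,0],0],
  ],
)

```text
time_s: 21.63
tool_pos: [607.3, -275.7, 74.8]
eef_rot: [[-0.46, -0.888, -0.005], [-0.888, 0.46, 0.003], [-0.0, 0.006, -1.0]]
ft_force: [-4.1, 7.5, 2.4]
opening: 43.7
```

Run:
```python
from plan import *
st=np.load("st.npy"); s=robot.sense(); p=np.array(s["tool_pos"])[:2]-st[:2]; print("station xy",p@R2(st[2]),s["tool_pos"][2],s["ft_force"],s["opening"])
```

```text
station xy [156.90913521  70.76888507] 74.78614643713074 [-4.09693202  7.47427962  2.40104826] 43.65511308053291
```

Emit:
apply_moves(
  targets=[
    [40,[0,-1,0],0],
    [38,[0,-1,0],0],
    [38,[0,0,0],0],
    [38,[0,0,0],0],
    [38,[0,0,0],0],
  ],
  newtons=25,
)

```text
time_s: 22.05
tool_pos: [607.6, -275.9, 74.8]
eef_rot: [[-0.46, -0.888, -0.008], [-0.888, 0.46, 0.005], [-0.0, 0.009, -1.0]]
ft_force: [-8.9, 10.4, 5.4]
opening: 43.0
```

Run:
```python
from plan import *
st=np.load("st.npy"); s=robot.sense(); p=np.array(s["tool_pos"])[:2]-st[:2]; print("station xy",p@R2(st[2]),s["tool_pos"][2],s["ft_force"][:2]@R2(st[2]),s["opening"])
c=cap("top");crop(c,350,110,130,150,4,"t17.png")
c=cap("scene");crop(c,120,235,180,150,4,"s17.png")
```

```text
station xy [157.23092194  70.78155214] 74.78076502675967 [-12.64895189   5.16212667] 42.99793833479433
```

View pics/t17.png

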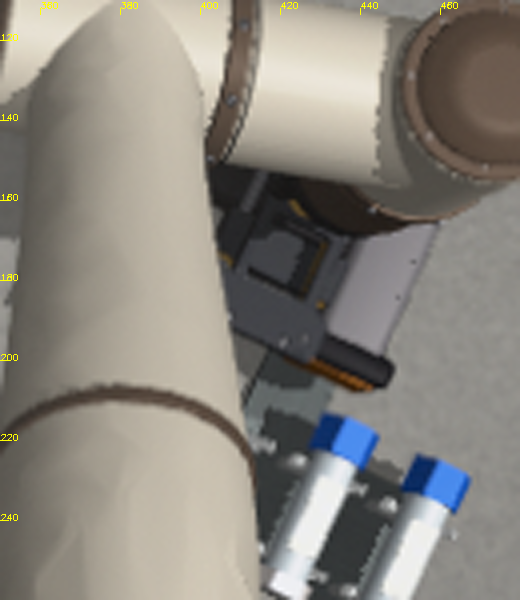

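View pics/s17.png

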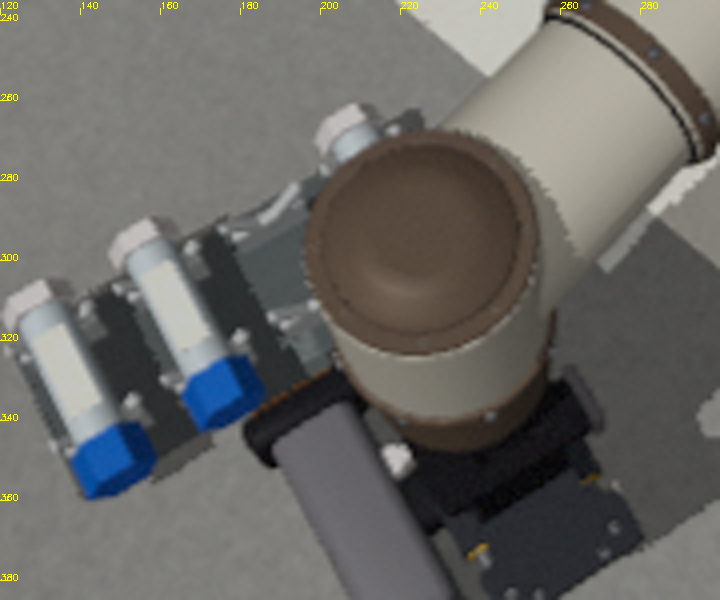

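Emit:
apply_moves(
  targets=[
    [38,[0,0,0],0],
    [38,[0,0,0],0],
    [38,[0,0,0],0],
    [38,[0,0,0],0],
    [38,[0,0,0],0],
    [38,[0,0,0],0],
    [38,[0,0,0],0],
    [38,[0,0,0],0],
  ],
)

```text
time_s: 22.82
tool_pos: [607.6, -275.9, 74.8]
eef_rot: [[-0.46, -0.888, -0.008], [-0.888, 0.46, 0.004], [-0.0, 0.009, -1.0]]
ft_force: [-7.9, 10.7, 5.6]
opening: 43.1
```

Emit:
apply_moves(
  targets=[
    [48,[0,1,0],0],
    [56,[0,2,0],0],
    [62,[0,3,0],0],
    [70,[0,3,0],0],
    [78,[0,1,0],0],
    [87,[0,1,0],0],
    [87,[0,0,0],0],
    [87,[0,0,0],0],
  ],
)

```text
time_s: 23.48
tool_pos: [602.6, -273.6, 76.2]
eef_rot: [[-0.459, -0.888, 0.004], [-0.888, 0.459, -0.001], [-0.001, -0.004, -1.0]]
ft_force: [-0.1, -0.9, -0.4]
opening: 83.9
```

Emit:
apply_moves(
  targets=[
    [87,[0,0,0],0],
    [87,[0,0,0],0],
  ],
)

```text
time_s: 23.65
tool_pos: [602.1, -273.3, 75.9]
eef_rot: [[-0.459, -0.888, 0.002], [-0.888, 0.459, -0.0], [-0.001, -0.002, -1.0]]
ft_force: [-0.4, -0.3, -0.6]
opening: 86.3
```

Run:
```python
from plan import *
st=np.load("st.npy"); s=robot.sense(); p=np.array(s["tool_pos"])[:2]-st[:2]; print("station xy",p@R2(st[2]),s["tool_pos"][2],s["ft_force"][:2]@R2(st[2]),s["opening"])
```

```text
station xy [151.16584997  70.49914837] 75.94447140054898 [-0.25141004 -0.46375395] 86.30452624780075
```

Emit:
apply_moves(
  targets=[
    [87,[0,2,0],0],
    [87,[0,0,-20],0],
    [87,[0,0,-35],0],
    [87,[0,0,-20],0],
    [87,[0,0,0],0],
  ],
)

```text
time_s: 24.07
tool_pos: [602.5, -273.3, 156.8]
eef_rot: [[-0.458, -0.889, 0.011], [-0.889, 0.458, -0.004], [-0.002, -0.012, -1.0]]
ft_force: [0.2, -0.2, 1.2]
opening: 86.5
```

Run:
```python
from plan import *
w,a=slot("st",4); t=w[:2]+(-1,1)
plan([(t[0],t[1],150,a)],87)
plan([(t[0],t[1],150,a+np.pi)],87)
```

```text
t 24.07 tcp [ 602.5 -273.3  156.8] yaw -2.046 j [-0.18  0.51 -0.02  0.   -1.03 -0.3 ] op 86.5 F [ 0.2 -0.2  1.2]
[[87,[-2,11,0],-0.11],[87,[-3,11,1],-0.11],[87,[-4,10,0],-0.12],[87,[-5,10,1],-0.11],[87,[-7,9,0],-0.11],[87,[-7,8,1],-0.11],[87,[-8,7,0],-0.12],[87,[-9,7,1],-0.11]]
[[87,[-10,5,0],-0.11],[87,[-10,4,1],-0.11],[87,[-11,3,0],-0.11],[87,[-11,2,1],-0.12],[87,[-11,1,0],-0.11],[87,[-11,-1,1],-0.11]]
end [ 478.4 -180.2  149.8] -0.476 j6~ 65.10005840835757
t 24.07 tcp [ 602.5 -273.3  156.8] yaw -2.046 j [-0.18  0.51 -0.02  0.   -1.03 -0.3 ] op 86.5 F [ 0.2 -0.2  1.2]
[[87,[-2,11,0],0.11],[87,[0,11,1],0.11],[87,[0,11,0],0.12],[87,[2,11,1],0.11],[87,[3,11,0],0.11],[87,[4,10,1],0.11],[87,[6,9,0],0.11],[87,[6,10,1],0.12]]
[[87,[7,8,0],0.11],[87,[9,7,1],0.11],[87,[9,6,0],0.11],[87,[10,6,1],0.12],[87,[10,4,0],0.11],[87,[10,3,1],0.11]]
end [ 478.6 -180.9  149.8] -3.616 j6~ -114.73068382752624
```

Emit:
apply_moves(
  targets=[
    [60,[-2,11,0],-0.11],
    [60,[-3,11,1],-0.11],
    [60,[-4,10,0],-0.12],
    [60,[-5,10,1],-0.11],
    [60,[-7,9,0],-0.11],
    [60,[-7,8,1],-0.11],
    [60,[-8,7,0],-0.12],
    [60,[-9,7,1],-0.11],
  ],
)

```text
time_s: 24.73
tool_pos: [527.9, -219.2, 146.4]
eef_rot: [[0.416, -0.909, 0.001], [-0.909, -0.416, 0.0], [0.0, -0.001, -1.0]]
ft_force: [-0.1, -0.4, 0.4]
opening: 60.3
```

Emit:
apply_moves(
  targets=[
    [60,[-10,5,0],-0.11],
    [60,[-10,4,1],-0.11],
    [60,[-11,3,0],-0.11],
    [60,[-11,2,1],-0.12],
    [60,[-11,1,0],-0.11],
    [60,[-11,-1,1],-0.11],
    [60,[0,0,0],0],
    [60,[0,0,0],0],
  ],
)

```text
time_s: 25.4
tool_pos: [475.4, -178.9, 143.7]
eef_rot: [[0.887, -0.462, 0.001], [-0.462, -0.887, -0.0], [0.001, -0.0, -1.0]]
ft_force: [0.7, -1.1, 0.5]
opening: 59.8
```

Run:
```python
from plan import *
w,a=slot("st",4); t=w[:2]+(-1,1)
plan([(t[0],t[1],58,a)],60)
L=sum([tubelines((*slot("st",i)[0][:2],a),50) for i in(1,2,4)],[])
c=cap("top");crop(c,320,130,150,150,4,"t18.png",L)
c=cap("scene");crop(c,120,235,180,150,4,"s18.png",L)
```

```text
t 25.4 tcp [ 475.4 -178.9  143.7] yaw -0.48 j [-0.04  0.29 -0.42  0.   -0.86  1.13] op 59.8 F [ 0.7 -1.1  0.5]
[[60,[1,0,29],-0.002],[60,[1,0,28],-0.001],[60,[1,0,29],-0.002]]
end [ 478.1 -180.3   57.7] -0.475 j6~ 65.20293659753153
```

View pics/t18.png

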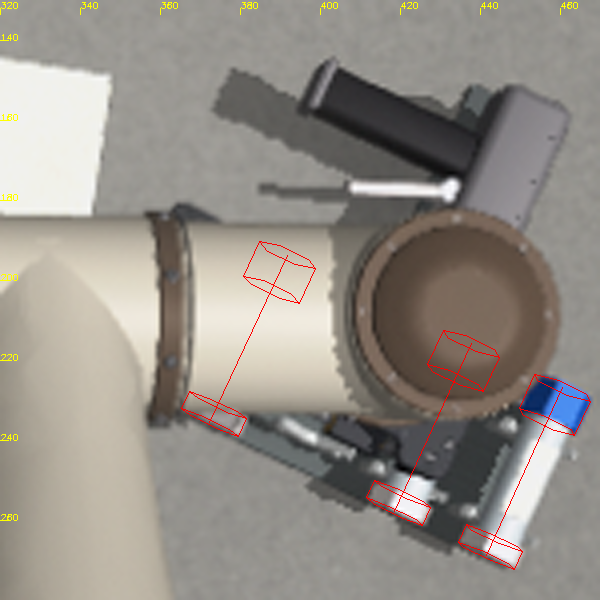

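View pics/s18.png

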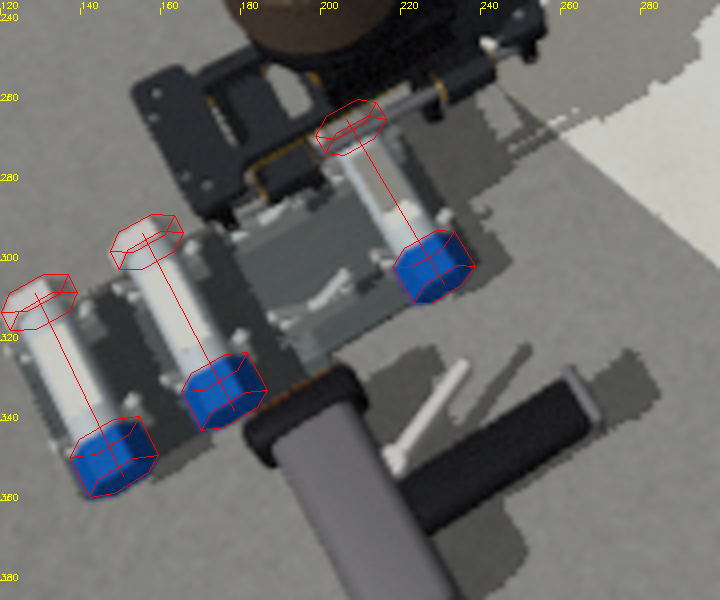

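The trigger has sprung back, in top view running from (406,177) to (432,177) as before. All three tubes are still seated. Next I move slot 4's tube to the carrier.

Emit:
apply_moves(
  targets=[
    [60,[2,0,29],0],
    [60,[1,0,28],0],
    [60,[0,0,28],0],
    [60,[0,0,0],0],
    [20,[0,0,0],0],
    [20,[0,0,0],0],
    [20,[0,0,0],0],
    [20,[0,0,0],0],
  ],
)

```text
time_s: 26.17
tool_pos: [479.3, -180.6, 60.3]
eef_rot: [[0.888, -0.46, 0.004], [-0.46, -0.888, -0.0], [0.003, -0.001, -1.0]]
ft_force: [-0.3, -0.1, 0.4]
opening: 41.0
```

Emit:
apply_moves(
  targets=[
    [20,[0,0,0],0],
    [20,[0,0,0],0],
    [20,[0,0,0],0],
    [20,[0,0,0],0],
  ],
)

```text
time_s: 26.5
tool_pos: [477.9, -181.6, 59.9]
eef_rot: [[0.888, -0.459, 0.0], [-0.459, -0.888, -0.002], [0.001, 0.001, -1.0]]
ft_force: [-1.7, -5.9, 3.8]
opening: 27.5
```

Run:
```python
from plan import *
s=robot.sense();p=np.array(s["tool_pos"]);w,a=slot("st",4);off=(w[:2]-p[:2])@[np.cos(a),np.sin(a)];print("off",off)
w,a=slot("ca",4); t=w[:2]-off*np.array([np.cos(a),np.sin(a)])
plan([(p[0],p[1],140,slot("st",4)[1]),(t[0],t[1],140,a)],20)
```

```text
off 1.1847096908645656
t 26.5 tcp [ 477.9 -181.6   59.9] yaw -0.477 j [-0.04  0.41 -0.5   0.   -0.66  1.14] op 27.5 F [-1.7 -5.9  3.8]
[[20,[0,0,-27],-0.001],[20,[0,0,-26],-0.0],[20,[0,0,-27],-0.001],[20,[-19,-28,0],-0.06],[20,[-18,-29,0],-0.06],[20,[-16,-30,0],-0.06],[20,[-14,-31,0],-0.05],[20,[-12,-32,0],-0.06]]
[[20,[-11,-32,0],-0.06],[20,[-8,-33,0],-0.06],[20,[-7,-33,0],-0.06],[20,[-5,-34,0],-0.06],[20,[-2,-34,0],-0.05],[20,[-1,-34,0],-0.06],[20,[1,-34,0],-0.06],[20,[3,-33,0],-0.06]]
[[20,[6,-34,0],-0.06],[20,[7,-33,0],-0.06],[20,[9,-33,0],-0.05]]
end [407.2 357.5 139.9] 0.455 j6~ 57.61869215096908
```

Emit:
apply_moves(
  targets=[
    [20,[0,0,-27],0],
    [20,[0,0,-26],0],
    [20,[0,0,-27],0],
    [20,[-19,-28,0],-0.06],
    [20,[-18,-29,0],-0.06],
    [20,[-16,-30,0],-0.06],
    [20,[-14,-31,0],-0.05],
    [20,[-12,-32,0],-0.06],
  ],
)

```text
time_s: 27.17
tool_pos: [456.1, -10.3, 139.1]
eef_rot: [[0.983, -0.185, 0.001], [-0.185, -0.983, 0.0], [0.001, -0.001, -1.0]]
ft_force: [0.4, 1.1, -0.6]
opening: 27.3
```

Emit:
apply_moves(
  targets=[
    [20,[-11,-32,0],-0.06],
    [20,[-8,-33,0],-0.06],
    [20,[-7,-33,0],-0.06],
    [20,[-5,-34,0],-0.06],
    [20,[-2,-34,0],-0.05],
    [20,[-1,-34,0],-0.06],
    [20,[1,-34,0],-0.06],
    [20,[3,-33,0],-0.06],
  ],
)

```text
time_s: 27.83
tool_pos: [420.9, 259.0, 139.1]
eef_rot: [[0.959, 0.282, 0.0], [0.282, -0.959, 0.001], [0.001, -0.001, -1.0]]
ft_force: [0.9, -0.8, 0.1]
opening: 27.7
```

Emit:
apply_moves(
  targets=[
    [20,[6,-34,0],-0.06],
    [20,[7,-33,0],-0.06],
    [20,[9,-33,0],-0.05],
    [20,[0,0,0],0],
    [20,[0,0,0],0],
    [20,[0,0,0],0],
  ],
)

```text
time_s: 28.33
tool_pos: [408.3, 358.3, 138.4]
eef_rot: [[0.9, 0.437, -0.001], [0.437, -0.9, -0.001], [-0.001, 0.0, -1.0]]
ft_force: [0.1, -0.2, -0.7]
opening: 27.2
```

Run:
```python
from plan import *
w,a=slot("ca",4); t=w[:2]-1.2*np.array([np.cos(a),np.sin(a)])
plan([(t[0],t[1],70,a)],20)
c=cap("scene");crop(c,200,50,180,150,4,"s19.png",tubelines((*w[:2],a),130))
```

```text
t 28.33 tcp [408.3 358.3 138.4] yaw 0.452 j [ 1.02  0.35 -0.34 -0.   -0.88  1.  ] op 27.2 F [ 0.1 -0.2 -0.7]
[[20,[-1,0,34],-0.004],[20,[0,0,34],-0.004]]
end [407.4 357.8  70.4] 0.46 j6~ 57.891402677152286
```

View pics/s19.png

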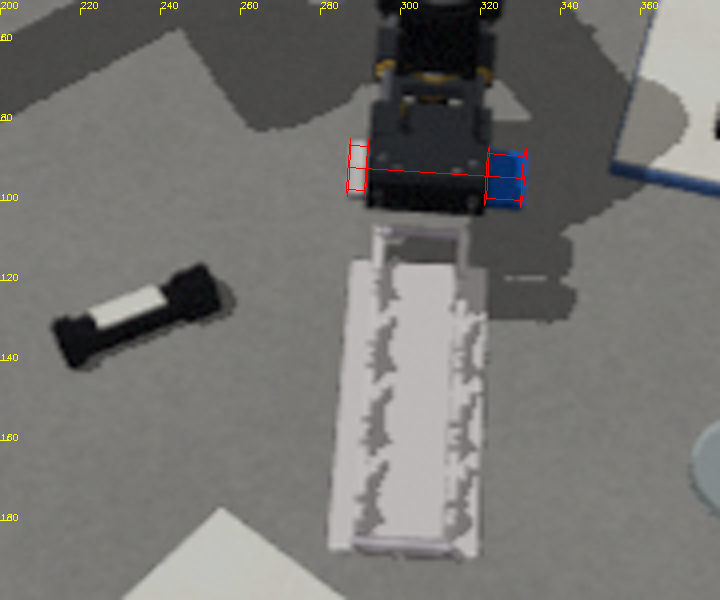

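Emit:
apply_moves(
  targets=[
    [20,[-1,0,36],0],
    [20,[0,0,33],0],
    [20,[0,0,0],0],
    [20,[0,0,0],0],
  ],
)

```text
time_s: 28.72
tool_pos: [407.8, 356.7, 69.0]
eef_rot: [[0.9, 0.436, -0.002], [0.436, -0.9, -0.003], [-0.003, 0.002, -1.0]]
ft_force: [-0.2, 0.5, -0.5]
opening: 27.2
```

Run:
```python
from plan import *
w,a=slot("ca",4); t=w[:2]-1.2*np.array([np.cos(a),np.sin(a)])
plan([(t[0],t[1],59,a)],20)
c=cap("scene");crop(c,240,60,120,140,5,"s20.png",tubelines((*w[:2],a),58))
c=cap("top");crop(c,120,170,150,120,5,"t20.png",tubelines((*w[:2],a),58))
```

```text
t 28.72 tcp [407.8 356.7  69. ] yaw 0.451 j [ 1.02  0.44 -0.41  0.   -0.72  1.  ] op 27.2 F [-0.2  0.5 -0.5]
[[20,[0,-1,10],-0.008]]
end [407.4 357.6  59. ] 0.459 j6~ 57.86041008522693
```

View pics/s20.png

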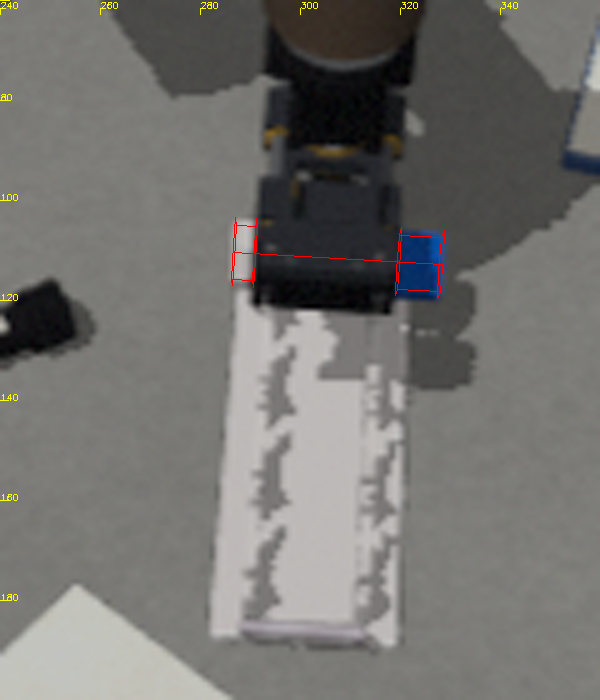

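View pics/t20.png

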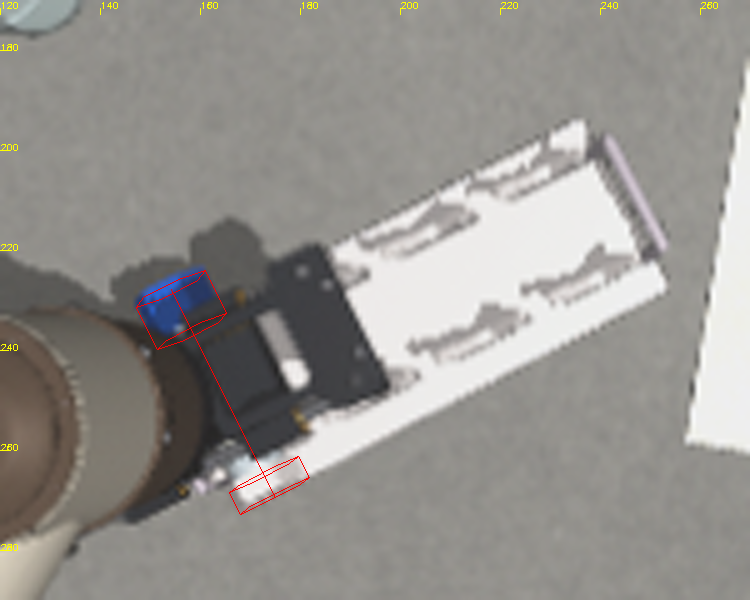

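Emit:
apply_moves(
  targets=[
    [20,[0,-1,4],0],
    [20,[0,0,3],0],
    [20,[0,0,2],0],
    [20,[0,0,0],0],
    [20,[0,0,0],0],
  ],
)

```text
time_s: 29.23
tool_pos: [407.4, 359.4, 60.7]
eef_rot: [[0.899, 0.437, 0.0], [0.437, -0.899, 0.0], [0.0, -0.0, -1.0]]
ft_force: [-1.2, 0.5, -0.9]
opening: 27.0
```

Run:
```python
from plan import *
w,a=slot("ca",4); t=w[:2]-1.2*np.array([np.cos(a),np.sin(a)])
plan([(t[0],t[1],59,a)],20)
```

```text
t 29.23 tcp [407.4 359.4  60.7] yaw 0.452 j [ 1.02  0.45 -0.42  0.   -0.7   1.  ] op 27.0 F [-1.2  0.5 -0.9]
[[20,[-1,2,2],-0.007]]
end [407.4 357.1  58.7] 0.459 j6~ 57.903988147538655
```

Emit:
apply_moves(
  targets=[
    [20,[0,1,1],0],
    [28,[0,0,0],0],
    [34,[0,0,0],0],
    [40,[0,0,0],0],
    [48,[0,0,0],0],
    [48,[0,0,0],0],
    [48,[0,0,-20],0],
    [48,[0,0,-35],0],
  ],
)

```text
time_s: 29.9
tool_pos: [406.2, 355.8, 111.3]
eef_rot: [[0.9, 0.436, -0.006], [0.436, -0.9, -0.008], [-0.009, 0.005, -1.0]]
ft_force: [0.7, 0.3, 0.6]
opening: 46.9
```

Run:
```python
from plan import *
w,a=slot("st",2); t=w[:2]+(-1,1)
plan([(np.array(robot.sense()["tool_pos"])[0],np.array(robot.sense()["tool_pos"])[1],150,.452),(t[0],t[1],140,a)],56)
w,a=slot("ca",4)
c=cap("scene");crop(c,240,60,120,140,5,"s21.png",tubelines((*w[:2],a),50))
```

```text
t 29.9 tcp [406.2 355.8 111.3] yaw 0.451 j [ 1.02  0.38 -0.37 -0.   -0.83  1.  ] op 46.9 F [0.7 0.3 0.6]
[[56,[0,0,-19],-0.0],[56,[0,0,-20],-0.001],[56,[-14,31,1],0.05],[56,[-13,32,0],0.05],[56,[-11,32,1],0.05],[56,[-10,33,0],0.05],[56,[-8,33,1],0.04],[56,[-6,34,0],0.05]]
[[56,[-5,34,1],0.05],[56,[-3,34,0],0.05],[56,[-1,34,1],0.05],[56,[0,34,0],0.05],[56,[2,35,1],0.05],[56,[4,34,0],0.05],[56,[5,33,1],0.04],[56,[7,34,1],0.05]]
[[56,[8,33,0],0.05],[56,[10,33,1],0.05],[56,[12,32,0],0.05],[56,[13,32,1],0.05],[56,[15,30,0],0.05]]
end [ 419.8 -293.9  140.3] -0.478 j6~ 79.42901373846706
```

View pics/s21.png

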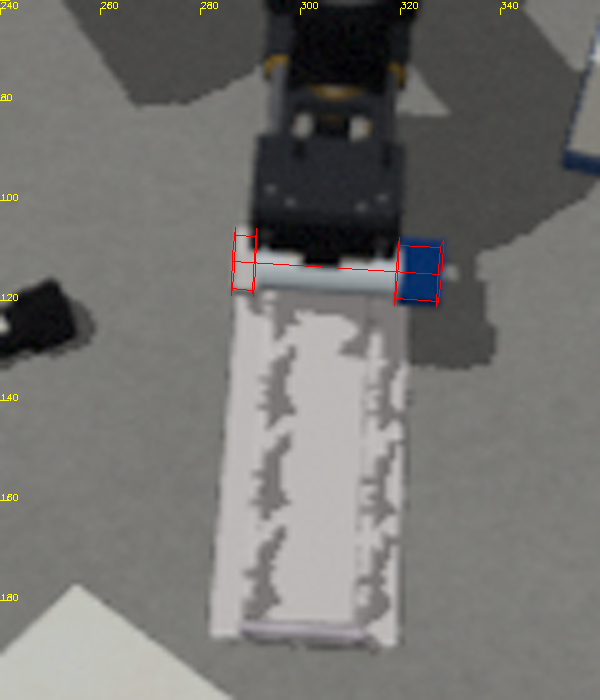

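The overlay matches place 4 of the carrier, so that tube is seated. Back to dock place 2.

Emit:
apply_moves(
  targets=[
    [48,[0,0,-19],0],
    [56,[0,0,-20],0],
    [56,[-14,31,0],0.05],
    [56,[-13,32,0],0.05],
    [56,[-11,32,0],0.05],
    [56,[-10,33,0],0.05],
    [56,[-8,33,0],0.04],
    [56,[-6,34,0],0.05],
  ],
)

```text
time_s: 30.62
tool_pos: [411.9, 151.6, 153.7]
eef_rot: [[0.987, 0.16, 0.001], [0.16, -0.987, 0.0], [0.001, -0.0, -1.0]]
ft_force: [1.1, 0.1, 0.5]
opening: 56.0
```

Emit:
apply_moves(
  targets=[
    [56,[-5,34,1],0.05],
    [56,[-3,34,0],0.05],
    [56,[-1,34,1],0.05],
    [56,[0,34,0],0.05],
    [56,[2,35,1],0.05],
    [56,[4,34,0],0.05],
    [56,[5,33,1],0.04],
    [56,[7,34,1],0.05],
  ],
)

```text
time_s: 31.28
tool_pos: [417.9, -122.4, 148.8]
eef_rot: [[0.974, -0.228, 0.001], [-0.228, -0.974, -0.0], [0.001, -0.0, -1.0]]
ft_force: [1.1, 0.2, -0.0]
opening: 55.8
```

Emit:
apply_moves(
  targets=[
    [54,[8,33,0],0.05],
    [54,[10,33,1],0.05],
    [54,[12,32,0],0.05],
    [54,[13,32,1],0.05],
    [54,[15,30,0],0.05],
    [54,[0,0,0],0],
    [54,[0,0,0],0],
  ],
)

```text
time_s: 31.87
tool_pos: [421.1, -293.0, 146.1]
eef_rot: [[0.886, -0.463, -0.0], [-0.463, -0.886, 0.0], [-0.0, 0.0, -1.0]]
ft_force: [-0.9, 0.2, 0.0]
opening: 54.2
```

Run:
```python
from plan import *
w,a=slot("st",2); t=w[:2]+(-1,1)
plan([(t[0],t[1],58,a)],54)
L=sum([tubelines((*slot("st",i)[0][:2],a),50) for i in(1,2)],[])
c=cap("scene");crop(c,80,235,180,150,4,"s22.png",L)
w,a=slot("ca",4); L=tubelines((*w[:2],a),50)
c=cap("top");crop(c,120,130,350,160,2,"t22.png"); crop(c,120,170,150,120,5,"t22b.png",L)
```

```text
t 31.87 tcp [ 421.1 -293.   146.1] yaw -0.481 j [-0.29  0.29 -0.4   0.   -0.87  1.38] op 54.2 F [-0.9  0.2  0. ]
[[54,[0,1,29],-0.002],[54,[0,0,30],-0.002],[54,[0,1,29],-0.003]]
end [ 420.1 -294.7   58.1] -0.474 j6~ 79.71216197469238
```

View pics/s22.png

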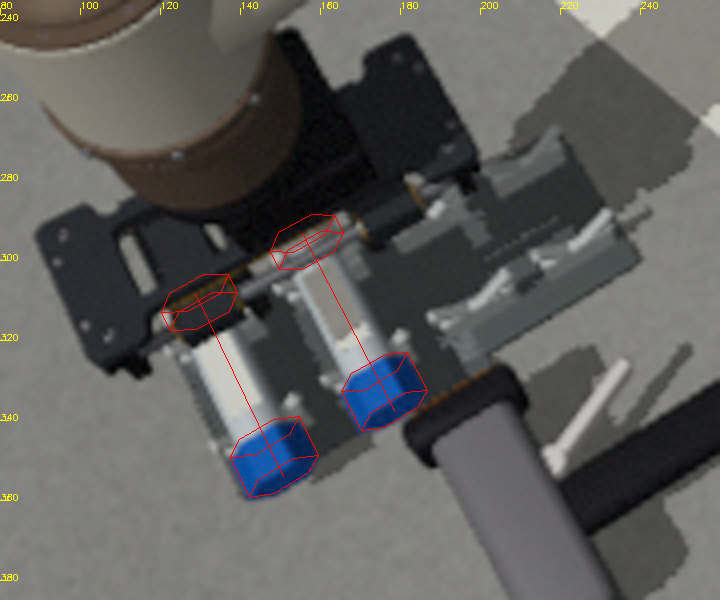

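View pics/t22b.png

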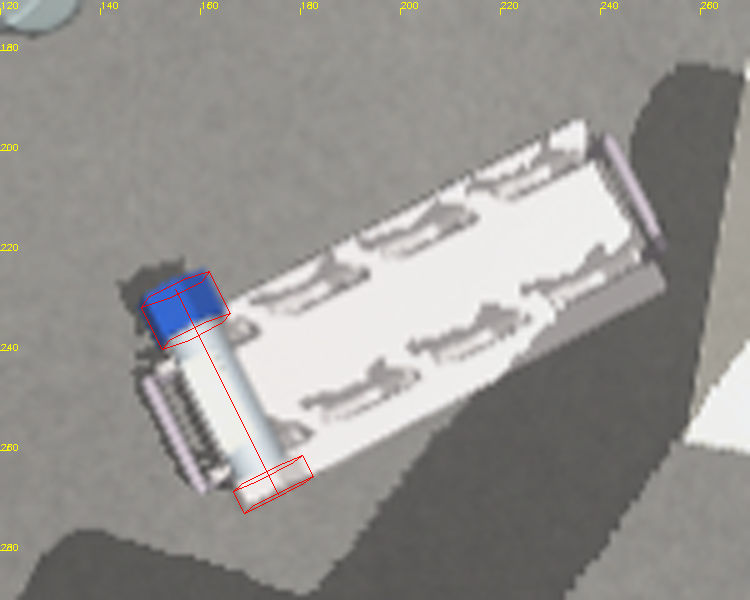

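Emit:
apply_moves(
  targets=[
    [54,[-1,1,29],0],
    [54,[0,1,30],0],
    [54,[0,0,28],0],
    [54,[0,0,0],0],
    [20,[0,0,0],0],
    [20,[0,0,0],0],
    [20,[0,0,0],0],
    [20,[0,0,0],0],
  ],
)

```text
time_s: 32.63
tool_pos: [421.0, -292.8, 61.4]
eef_rot: [[0.888, -0.459, 0.004], [-0.459, -0.888, -0.001], [0.004, -0.001, -1.0]]
ft_force: [-0.2, -0.3, 0.1]
opening: 34.7
```

Emit:
apply_moves(
  targets=[
    [20,[0,0,0],0],
    [20,[0,0,0],0],
    [20,[0,0,0],0],
    [20,[0,0,0],0],
  ],
)

```text
time_s: 32.97
tool_pos: [419.7, -295.1, 62.0]
eef_rot: [[0.889, -0.459, 0.001], [-0.459, -0.889, -0.004], [0.003, 0.003, -1.0]]
ft_force: [-3.9, -10.3, 6.1]
opening: 27.2
```

Run:
```python
from plan import *
s=robot.sense();p=np.array(s["tool_pos"]);w,a=slot("st",2);off=(w[:2]-p[:2])@[np.cos(a),np.sin(a)];print("off",off)
w,a=slot("ca",2); t=w[:2]-off*np.array([np.cos(a),np.sin(a)])
plan([(p[0],p[1],140,slot("st",4)[1]),(t[0],t[1],140,a)],20)
```

```text
off 1.073622436795441
t 32.97 tcp [ 419.7 -295.1   62. ] yaw -0.477 j [-0.29  0.41 -0.5   0.01 -0.66  1.38] op 27.2 F [ -3.9 -10.3   6.1]
[[20,[0,0,-26],-0.001],[20,[0,0,-26],-0.0],[20,[0,0,-26],-0.001],[20,[-14,-33,0],-0.06],[20,[-11,-34,0],-0.06],[20,[-10,-35,0],-0.07],[20,[-7,-35,0],-0.06],[20,[-5,-36,0],-0.06]]
[[20,[-3,-36,0],-0.06],[20,[-1,-36,0],-0.07],[20,[1,-36,0],-0.06],[20,[4,-35,0],-0.06],[20,[6,-36,0],-0.06],[20,[8,-35,0],-0.06],[20,[11,-34,0],-0.07],[20,[12,-34,0],-0.06]]
[[20,[15,-33,0],-0.06],[20,[16,-32,0],-0.06]]
end [463.6 242.6 140. ] 0.455 j6~ 70.66686205169756
```

Emit:
apply_moves(
  targets=[
    [20,[0,0,-26],0],
    [20,[0,0,-26],0],
    [20,[0,0,-26],0],
    [20,[-14,-33,0],-0.06],
    [20,[-11,-34,0],-0.06],
    [20,[-10,-35,0],-0.07],
    [20,[-7,-35,0],-0.06],
    [20,[-5,-36,0],-0.06],
  ],
)

```text
time_s: 33.63
tool_pos: [435.5, -111.9, 138.6]
eef_rot: [[0.986, -0.165, 0.002], [-0.165, -0.986, 0.0], [0.002, -0.001, -1.0]]
ft_force: [0.5, 0.7, -0.2]
opening: 27.1
```

Emit:
apply_moves(
  targets=[
    [20,[-3,-36,0],-0.06],
    [20,[-1,-36,0],-0.07],
    [20,[1,-36,0],-0.06],
    [20,[4,-35,0],-0.06],
    [20,[6,-36,0],-0.06],
    [20,[8,-35,0],-0.06],
    [20,[11,-34,0],-0.07],
    [20,[12,-34,0],-0.06],
  ],
)

```text
time_s: 34.3
tool_pos: [459.4, 175.2, 138.6]
eef_rot: [[0.944, 0.329, 0.002], [0.329, -0.944, 0.001], [0.002, -0.001, -1.0]]
ft_force: [0.9, -0.5, -0.4]
opening: 26.9
```

Emit:
apply_moves(
  targets=[
    [20,[15,-33,0],-0.06],
    [20,[16,-32,0],-0.06],
    [20,[0,0,0],0],
    [20,[0,0,0],0],
    [20,[0,0,0],0],
  ],
)

```text
time_s: 34.72
tool_pos: [464.9, 244.8, 137.8]
eef_rot: [[0.9, 0.437, -0.0], [0.437, -0.9, 0.0], [-0.0, -0.0, -1.0]]
ft_force: [0.3, -0.1, -0.8]
opening: 27.3
```

Run:
```python
from plan import *
w,a=slot("ca",2); t=w[:2]-1*np.array([np.cos(a),np.sin(a)])
plan([(t[0],t[1],68,a)],20)
c=cap("scene");crop(c,200,50,180,150,4,"s23.png",tubelines((*w[:2],a),130))
```

```text
t 34.72 tcp [464.9 244.8 137.8] yaw 0.452 j [ 0.79  0.32 -0.38 -0.   -0.86  1.23] op 27.3 F [ 0.3 -0.1 -0.8]
[[20,[-1,1,35],-0.004],[20,[-1,0,35],-0.003]]
end [463.6 243.   67.8] 0.459 j6~ 70.84195413350739
```

View pics/s23.png

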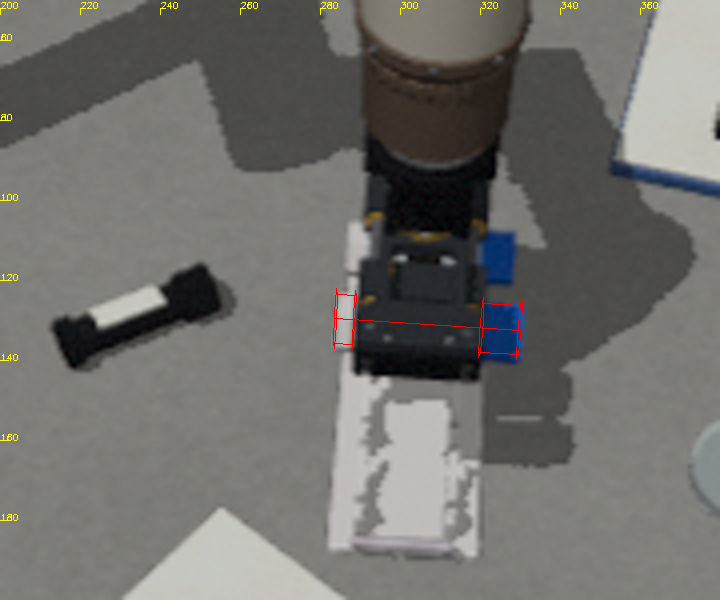

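Emit:
apply_moves(
  targets=[
    [20,[-1,1,35],0],
    [20,[0,0,31],0],
    [20,[0,0,0],0],
    [20,[0,0,4],0],
    [20,[0,0,3],0],
    [20,[0,0,2],0],
    [20,[0,0,0],0],
    [20,[0,0,0],0],
  ],
)

```text
time_s: 35.43
tool_pos: [465.5, 244.1, 63.7]
eef_rot: [[0.899, 0.437, 0.002], [0.437, -0.899, 0.002], [0.002, -0.001, -1.0]]
ft_force: [0.0, 0.1, -0.8]
opening: 27.3
```

Run:
```python
from plan import *
w,a=slot("ca",2); t=w[:2]-1*np.array([np.cos(a),np.sin(a)])
plan([(t[0],t[1],60,a)],20)
c=cap("scene");crop(c,240,60,120,140,5,"s24.png",tubelines((*w[:2],a),50))
```

```text
t 35.43 tcp [465.5 244.1  63.7] yaw 0.452 j [ 0.79  0.43 -0.46  0.   -0.68  1.23] op 27.3 F [ 0.   0.1 -0.8]
[[20,[-2,1,4],-0.007]]
end [464.1 242.3  59.7] 0.459 j6~ 70.94923240090719
```

View pics/s24.png

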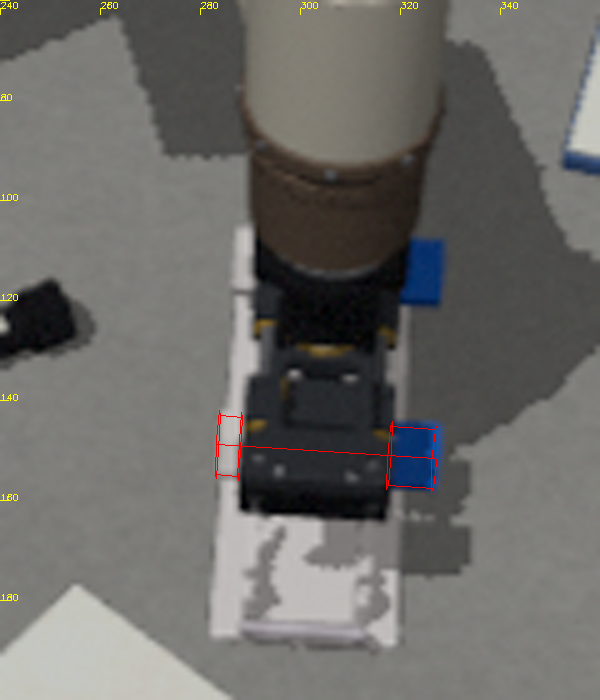

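Emit:
apply_moves(
  targets=[
    [20,[-1,1,2],0],
    [20,[0,0,1],0],
    [20,[0,0,0],0],
    [20,[0,0,0],0],
  ],
)

```text
time_s: 35.82
tool_pos: [465.5, 244.3, 62.2]
eef_rot: [[0.899, 0.438, 0.004], [0.438, -0.899, 0.004], [0.005, -0.002, -1.0]]
ft_force: [-4.3, 3.2, 11.3]
opening: 27.3
```

Emit:
apply_moves(
  targets=[
    [28,[0,0,0],0],
    [34,[0,0,0],0],
    [40,[0,0,0],0],
    [48,[0,0,0],0],
    [48,[0,0,0],0],
    [48,[0,0,-20],0],
    [48,[0,0,-35],0],
    [48,[0,0,-25],0],
  ],
)

```text
time_s: 36.48
tool_pos: [464.7, 242.0, 140.8]
eef_rot: [[0.899, 0.437, 0.0], [0.437, -0.899, -0.001], [-0.0, 0.001, -1.0]]
ft_force: [0.6, 1.8, 0.5]
opening: 47.4
```

Run:
```python
from plan import *
w,a=slot("st",1); t=w[:2]+(-1,1)
plan([(t[0],t[1],140,a)],60)
w,a=slot("ca",2)
c=cap("scene");crop(c,240,60,120,140,5,"s25.png",tubelines((*w[:2],a),50))
```

```text
t 36.48 tcp [464.7 242.  140.8] yaw 0.452 j [ 0.79  0.32 -0.38  0.   -0.87  1.23] op 47.4 F [0.6 1.8 0.5]
[[60,[-19,29,0],0.05],[60,[-18,31,0],0.06],[60,[-16,31,0],0.05],[60,[-14,32,0],0.06],[60,[-12,33,0],0.05],[60,[-11,34,0],0.06],[60,[-8,34,0],0.05],[60,[-7,35,0],0.06]]
[[60,[-5,34,0],0.05],[60,[-3,35,0],0.06],[60,[-1,36,1],0.05],[60,[1,35,0],0.05],[60,[2,35,0],0.06],[60,[5,35,0],0.05],[60,[6,34,0],0.06],[60,[9,34,0],0.05]]
[[60,[10,34,0],0.06]]
end [ 390.5 -351.2  139.8] -0.478 j6~ 86.87031399766886
```

View pics/s25.png

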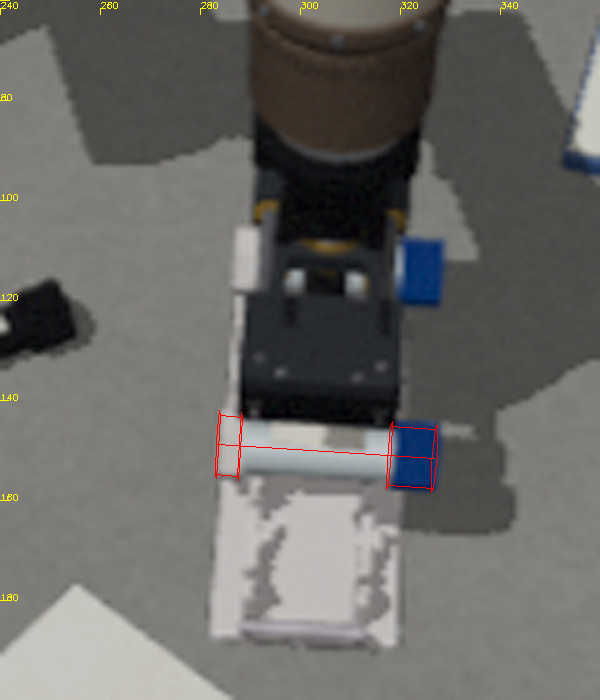

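The second tube is seated in carrier place 2. I fetch the last one from dock place 1.

Emit:
apply_moves(
  targets=[
    [60,[-19,29,0],0.05],
    [60,[-18,31,0],0.06],
    [60,[-16,31,0],0.05],
    [60,[-14,32,0],0.06],
    [60,[-12,33,0],0.05],
    [60,[-11,34,0],0.06],
    [60,[-8,34,0],0.05],
    [60,[-7,35,0],0.06],
  ],
)

```text
time_s: 37.2
tool_pos: [429.0, -39.1, 139.4]
eef_rot: [[1.0, 0.01, -0.0], [0.01, -1.0, -0.0], [-0.0, 0.0, -1.0]]
ft_force: [1.1, 0.0, -0.1]
opening: 59.7
```

Emit:
apply_moves(
  targets=[
    [60,[-5,34,0],0.05],
    [60,[-3,35,0],0.06],
    [60,[-1,36,1],0.05],
    [60,[1,35,0],0.05],
    [60,[2,35,0],0.06],
    [60,[5,35,0],0.05],
    [60,[6,34,0],0.06],
    [60,[9,34,0],0.05],
  ],
)

```text
time_s: 37.87
tool_pos: [393.7, -317.5, 138.2]
eef_rot: [[0.913, -0.409, -0.001], [-0.409, -0.913, 0.0], [-0.001, 0.0, -1.0]]
ft_force: [0.9, 0.1, 0.3]
opening: 60.0
```

Emit:
apply_moves(
  targets=[
    [60,[10,34,0],0.06],
    [60,[0,0,0],0],
    [60,[0,0,0],0],
  ],
)

```text
time_s: 38.12
tool_pos: [389.0, -352.5, 137.6]
eef_rot: [[0.886, -0.463, -0.001], [-0.463, -0.886, 0.001], [-0.002, 0.0, -1.0]]
ft_force: [-0.8, 0.6, -1.0]
opening: 59.6
```

Run:
```python
from plan import *
w,a=slot("st",1); t=w[:2]+(-1,1)
plan([(t[0],t[1],58,a)],60)
c=cap("scene");crop(c,80,235,180,150,4,"s26.png",tubelines((*w[:2],a),50))
b=slot("ca",2)[1]; L=sum([tubelines((*slot("ca",i)[0][:2],b),50) for i in(2,4)],[])
c=cap("top"); crop(c,120,170,150,120,5,"t26.png",L)
```

```text
t 38.12 tcp [ 389.  -352.5  137.6] yaw -0.482 j [-0.43  0.32 -0.38 -0.   -0.87  1.52] op 59.6 F [-0.8  0.6 -1. ]
[[60,[0,-1,27],-0.002],[60,[1,0,26],-0.003],[60,[0,-1,27],-0.002]]
end [ 390.9 -351.1   57.6] -0.475 j6~ 87.01216830723399
```

View pics/s26.png

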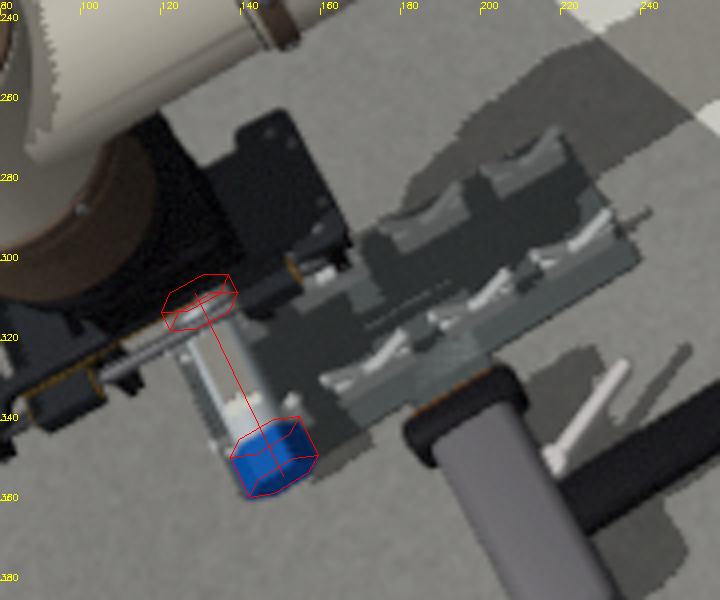

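View pics/t26.png

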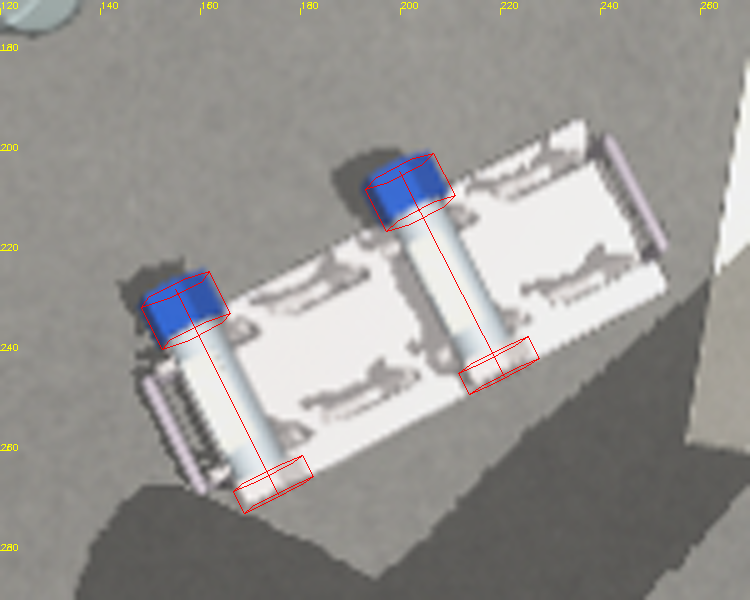

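Emit:
apply_moves(
  targets=[
    [60,[0,-1,27],0],
    [60,[0,-1,26],0],
    [60,[0,0,27],0],
    [60,[0,0,0],0],
    [20,[0,0,0],0],
    [20,[0,0,0],0],
    [20,[0,0,0],0],
    [20,[0,0,0],0],
  ],
)

```text
time_s: 38.88
tool_pos: [392.1, -349.4, 60.3]
eef_rot: [[0.888, -0.459, 0.003], [-0.459, -0.888, -0.002], [0.003, -0.0, -1.0]]
ft_force: [-0.2, 0.1, 0.6]
opening: 41.2
```

Emit:
apply_moves(
  targets=[
    [20,[0,0,0],0],
    [20,[0,0,0],0],
    [20,[0,0,0],0],
    [20,[0,0,0],0],
  ],
)

```text
time_s: 39.22
tool_pos: [390.6, -351.9, 60.9]
eef_rot: [[0.889, -0.459, 0.0], [-0.459, -0.888, -0.004], [0.002, 0.004, -1.0]]
ft_force: [-6.3, -10.1, 7.4]
opening: 27.5
```

Run:
```python
from plan import *
s=robot.sense();p=np.array(s["tool_pos"]);w,a=slot("st",1);off=(w[:2]-p[:2])@[np.cos(a),np.sin(a)];print("off",off)
w,a=slot("ca",1); t=w[:2]-off*np.array([np.cos(a),np.sin(a)])
plan([(p[0],p[1],140,slot("st",4)[1]),(t[0],t[1],140,a)],20)
```

```text
off 1.0488478275931314
t 39.22 tcp [ 390.6 -351.9   60.9] yaw -0.477 j [-0.42  0.43 -0.47  0.01 -0.67  1.51] op 27.5 F [ -6.3 -10.1   7.4]
[[20,[0,0,-26],-0.001],[20,[0,0,-27],-0.0],[20,[0,0,-26],-0.001],[20,[-10,-33,0],-0.06],[20,[-7,-33,0],-0.06],[20,[-6,-34,0],-0.06],[20,[-4,-34,0],-0.05],[20,[-2,-34,0],-0.06]]
[[20,[0,-34,0],-0.06],[20,[3,-34,0],-0.06],[20,[4,-34,0],-0.06],[20,[6,-34,0],-0.06],[20,[8,-33,0],-0.05],[20,[10,-33,0],-0.06],[20,[12,-32,0],-0.06],[20,[13,-31,0],-0.06]]
[[20,[16,-30,0],-0.06],[20,[17,-30,0],-0.06],[20,[20,-28,0],-0.05]]
end [493.  185.4 139.9] 0.455 j6~ 77.79120211226984
```

Emit:
apply_moves(
  targets=[
    [20,[0,0,-26],0],
    [20,[0,0,-27],0],
    [20,[0,0,-26],0],
    [20,[-10,-33,0],-0.06],
    [20,[-7,-33,0],-0.06],
    [20,[-6,-34,0],-0.06],
    [20,[-4,-34,0],-0.05],
    [20,[-2,-34,0],-0.06],
  ],
)

```text
time_s: 39.88
tool_pos: [423.1, -179.8, 138.2]
eef_rot: [[0.983, -0.185, 0.001], [-0.185, -0.983, 0.0], [0.001, -0.0, -1.0]]
ft_force: [0.9, -0.9, -0.1]
opening: 27.5
```

Emit:
apply_moves(
  targets=[
    [20,[0,-34,0],-0.06],
    [20,[3,-34,0],-0.06],
    [20,[4,-34,0],-0.06],
    [20,[6,-34,0],-0.06],
    [20,[8,-33,0],-0.05],
    [20,[10,-33,0],-0.06],
    [20,[12,-32,0],-0.06],
    [20,[13,-31,0],-0.06],
  ],
)

```text
time_s: 40.55
tool_pos: [474.9, 88.8, 138.2]
eef_rot: [[0.96, 0.281, 0.001], [0.281, -0.96, 0.001], [0.001, -0.0, -1.0]]
ft_force: [1.0, 0.2, -0.3]
opening: 27.3
```

Emit:
apply_moves(
  targets=[
    [20,[16,-30,0],-0.06],
    [20,[17,-30,0],-0.06],
    [20,[20,-28,0],-0.05],
    [20,[0,0,0],0],
    [20,[0,0,0],0],
    [20,[0,0,0],0],
  ],
)

```text
time_s: 41.05
tool_pos: [494.6, 187.4, 137.5]
eef_rot: [[0.9, 0.437, -0.001], [0.437, -0.9, -0.0], [-0.001, -0.0, -1.0]]
ft_force: [-0.9, -0.3, -1.5]
opening: 26.8
```

Run:
```python
from plan import *
w,a=slot("ca",1); t=w[:2]-1*np.array([np.cos(a),np.sin(a)])
plan([(t[0],t[1],68,a)],20)
c=cap("scene");crop(c,200,50,180,150,4,"s27.png",tubelines((*w[:2],a),130))
```

```text
t 41.05 tcp [494.6 187.4 137.5] yaw 0.452 j [ 0.67  0.33 -0.37 -0.   -0.87  1.35] op 26.8 F [-0.9 -0.3 -1.5]
[[20,[-1,0,35],-0.004],[20,[-2,1,34],-0.004]]
end [492.3 185.2  68.5] 0.46 j6~ 78.01640817658154
```

View pics/s27.png

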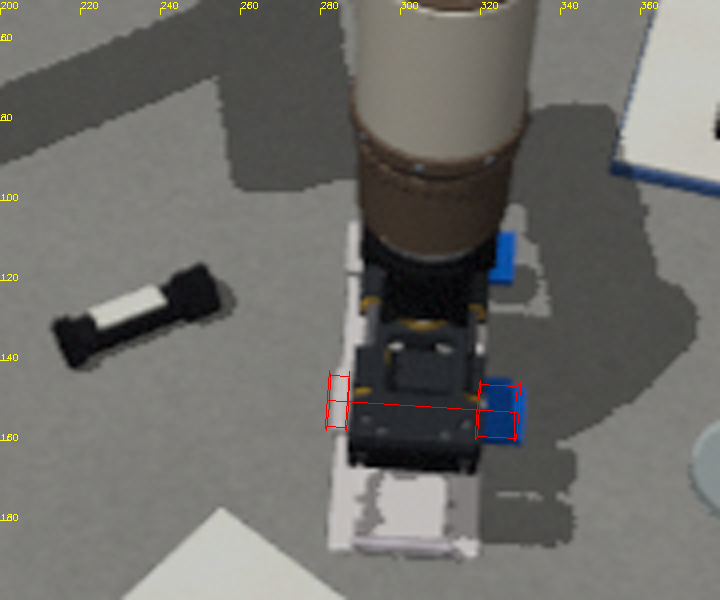

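Emit:
apply_moves(
  targets=[
    [20,[-2,1,35],0],
    [20,[0,0,32],0],
    [20,[0,0,0],0],
    [20,[0,0,4],0],
    [20,[0,0,3],0],
    [20,[0,0,2],0],
    [20,[0,0,0],0],
    [20,[0,0,0],0],
  ],
)

```text
time_s: 41.77
tool_pos: [494.4, 186.4, 62.7]
eef_rot: [[0.899, 0.437, 0.002], [0.437, -0.899, 0.001], [0.002, -0.0, -1.0]]
ft_force: [-1.0, 0.8, 0.3]
opening: 27.1
```

Run:
```python
from plan import *
w,a=slot("ca",1); t=w[:2]-1*np.array([np.cos(a),np.sin(a)])
plan([(t[0],t[1],60,a)],20)
c=cap("scene");crop(c,240,60,120,140,5,"s28.png",tubelines((*w[:2],a),50))
```

```text
t 41.77 tcp [494.4 186.4  62.7] yaw 0.452 j [ 0.67  0.43 -0.45  0.   -0.68  1.35] op 27.1 F [-1.   0.8  0.3]
[[20,[-2,0,3],-0.007]]
end [492.6 185.6  59.7] 0.459 j6~ 77.9766209044609
```

View pics/s28.png

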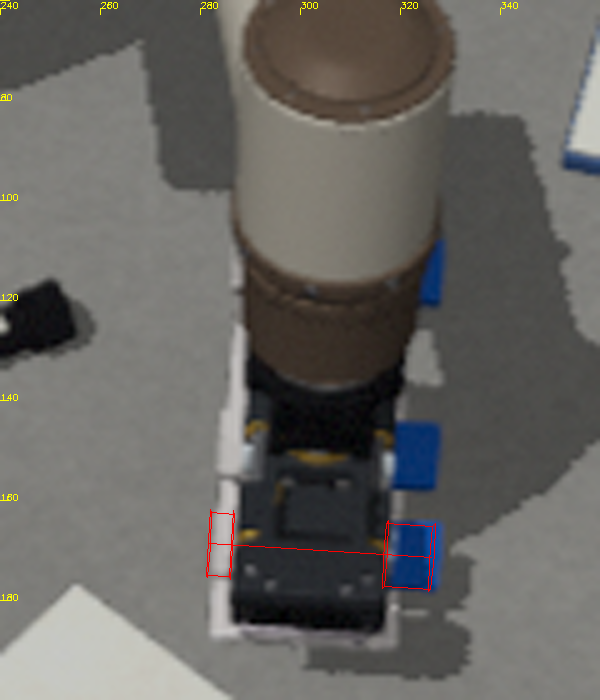

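Emit:
apply_moves(
  targets=[
    [20,[-2,0,1],0],
    [20,[0,0,1],0],
    [20,[0,0,0],0],
    [20,[0,0,0],0],
  ],
)

```text
time_s: 42.15
tool_pos: [492.8, 186.3, 61.1]
eef_rot: [[0.899, 0.438, 0.003], [0.438, -0.899, 0.002], [0.003, -0.001, -1.0]]
ft_force: [-2.0, 1.3, 6.5]
opening: 27.4
```

Emit:
apply_moves(
  targets=[
    [28,[0,0,0],0],
    [34,[0,0,0],0],
    [40,[0,0,0],0],
    [48,[0,0,0],0],
    [48,[0,0,0],0],
    [48,[0,0,-20],0],
    [48,[0,0,-35],0],
    [48,[0,0,-35],0],
  ],
)

```text
time_s: 42.82
tool_pos: [491.1, 184.4, 149.2]
eef_rot: [[0.9, 0.437, -0.004], [0.437, -0.9, -0.003], [-0.004, 0.001, -1.0]]
ft_force: [0.6, 0.4, -0.2]
opening: 47.6
```

Emit:
apply_moves(
  targets=[
    [48,[0,20,-20],0],
    [48,[-15,35,0],0],
    [48,[-15,35,0],0],
    [48,[-15,35,0],0],
    [48,[-15,35,0],0],
    [48,[-15,35,0],0],
    [48,[0,35,0],0],
    [48,[0,0,0],0],
  ],
)

```text
time_s: 43.48
tool_pos: [526.1, -59.0, 169.4]
eef_rot: [[0.902, 0.432, 0.001], [0.432, -0.902, -0.001], [-0.0, 0.001, -1.0]]
ft_force: [0.6, 0.5, 0.8]
opening: 48.0
```

Run:
```python
from plan import *
s=robot.sense(); print(s["time_s"],s["tool_pos"],s["ft_force"])
b=slot("ca",2)[1]; L=sum([tubelines((*slot("ca",i)[0][:2],b),50) for i in(1,2,4)],[])
c=cap("top"); crop(c,120,170,150,120,5,"t29.png",L); cv2.imwrite("pics/topF.png",cv2.resize(c["img"][:,:,::-1],(800,600)))
c=cap("scene"); crop(c,240,60,120,140,5,"s29.png")
```

```text
43.4833 [526.14908296 -58.97347717 169.37159006] [0.56304213 0.47827312 0.77988809]
```

View pics/t29.png

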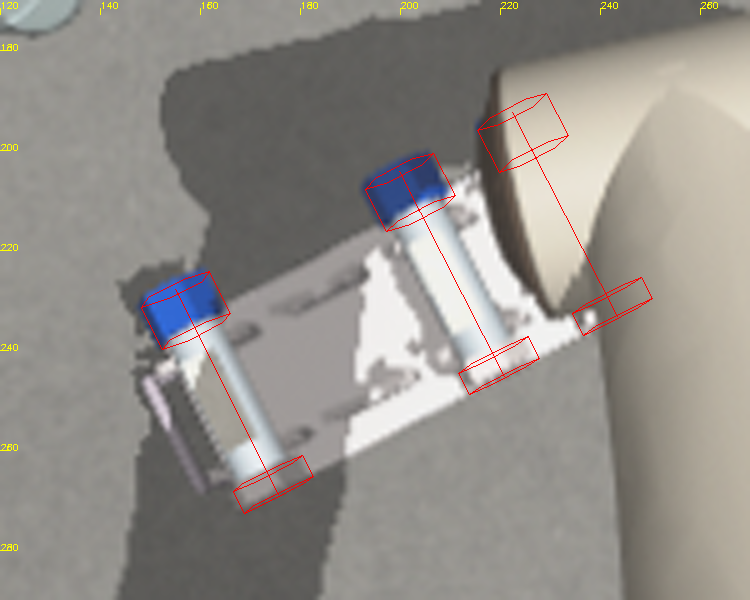

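View pics/s29.png

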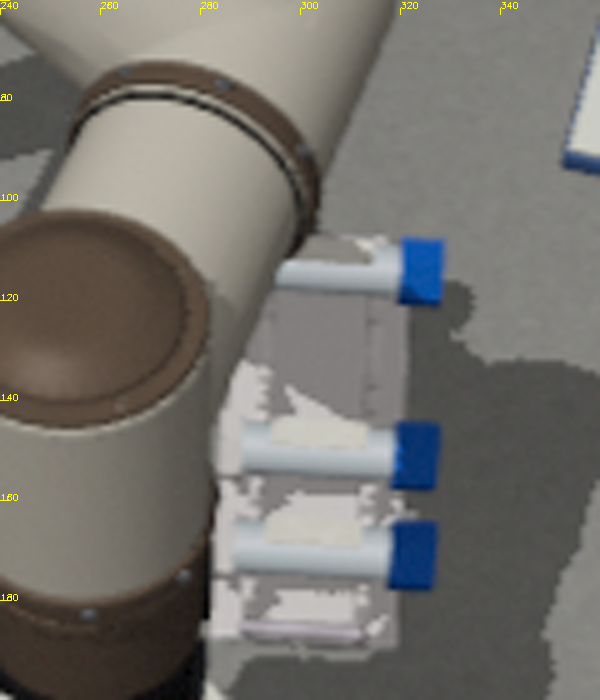

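View pics/topF.png

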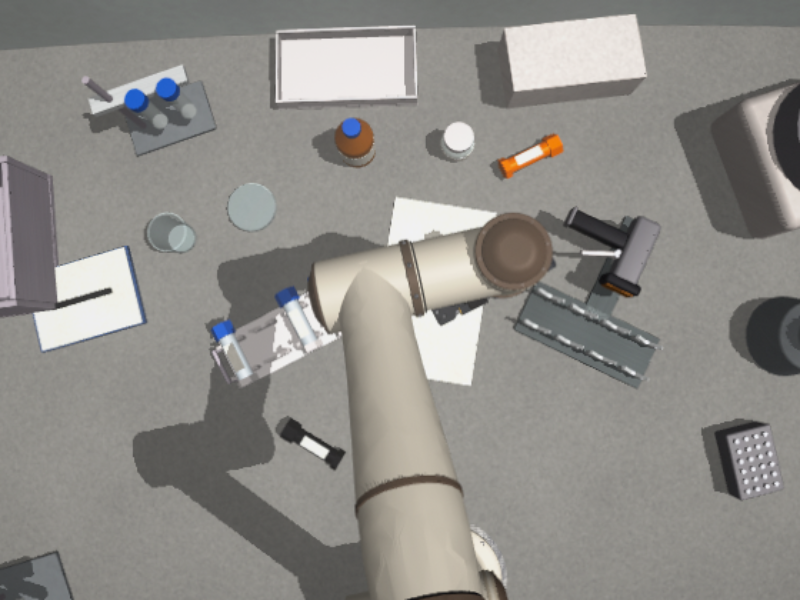

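Emit:
apply_moves(
  targets=[
    [48,[0,35,-15],0],
    [48,[-20,30,-15],0],
    [48,[-20,30,-15],0],
    [48,[-20,30,0],0],
    [48,[-20,30,0],0],
    [48,[-20,30,0],0],
    [48,[-20,30,0],0],
    [48,[0,0,0],0],
  ],
)

```text
time_s: 44.25
tool_pos: [510.1, -303.8, 214.0]
eef_rot: [[0.901, 0.434, -0.001], [0.434, -0.901, -0.001], [-0.001, 0.0, -1.0]]
ft_force: [0.4, 1.1, 0.6]
opening: 47.9
```

Run:
```python
from plan import *
s=robot.sense(); print(s["time_s"],s["tool_pos"],s["ft_force"])
b=slot("ca",2)[1]; L=sum([tubelines((*slot("ca",i)[0][:2],b),50) for i in(1,2,4)],[])
c=cap("top"); crop(c,120,170,150,120,5,"t30.png"); crop(c,60,40,400,260,2,"t30b.png")
c=cap("scene"); crop(c,240,60,120,140,5,"s30.png",L)
```

```text
44.25 [ 510.14471139 -303.7741789   213.98513066] [0.44700059 1.09152093 0.57483915]
```

View pics/t30.png

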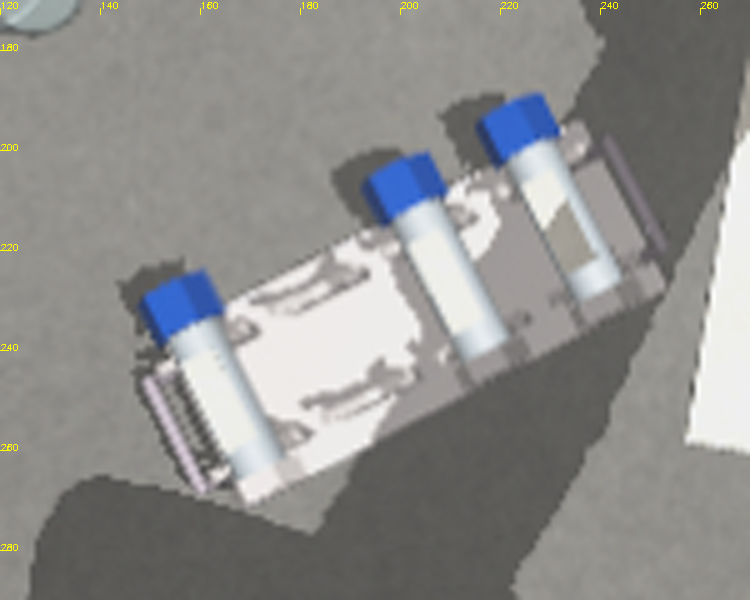

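View pics/s30.png

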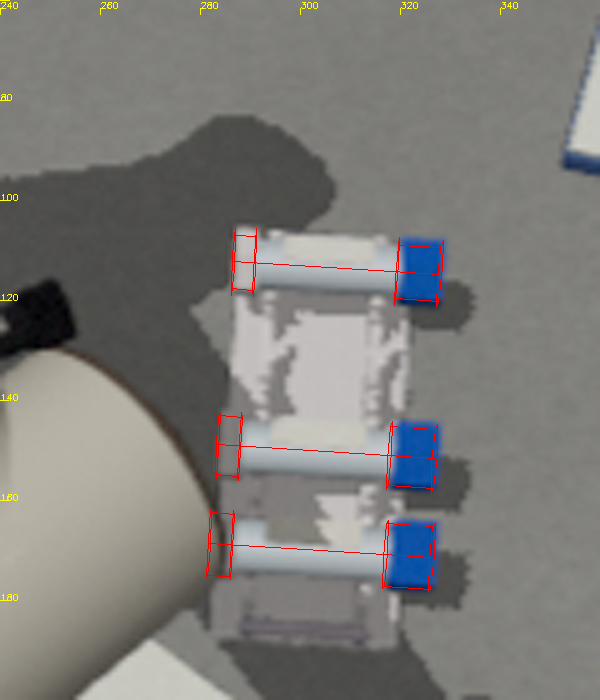

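View pics/t30b.png

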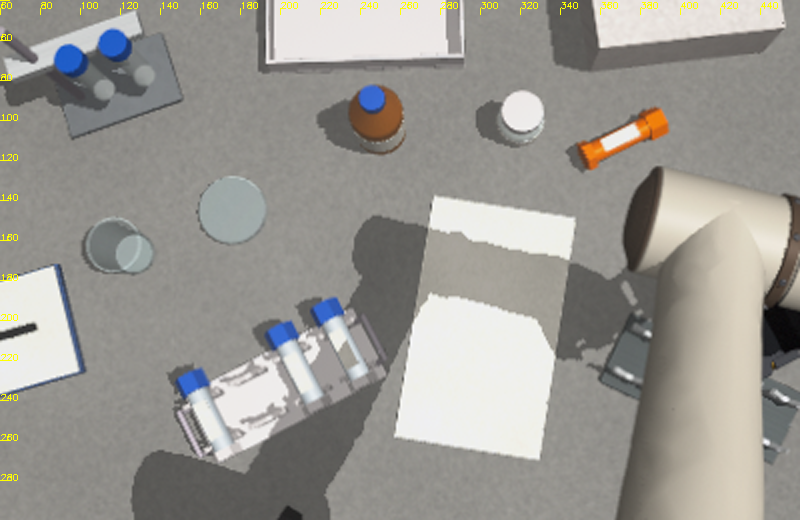

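```bash
python3 -c "
from bench import robot
print(robot.finish_job())"
```

```text
the job is handed in; nothing more can be done
None
```

The job is done and handed in at about 44 s of the 210 s allowed; the hand-in reports no verdict.

- **Dock:** There were three tubes on the pad. I laid them in dock places 1, 2 and 4 with their caps towards the scanner.
- **Trigger:** I squeezed it until the jaws stalled at 43 mm (44 mm is fully squeezed) and held it about 1.2 s. A picture afterwards showed it sprung back.
- **Carrier:** I then moved the tubes to carrier places 1, 2 and 4.

**Last checks:** Both cameras show all three tubes level in their saddles, within about 1–2 px of the model overlay. The bottle, beaker, jar and dish look unmoved, and the arm is clear of everything. The two cameras disagree by about 1–1.5 px (2–3 mm), which is well within the saddle clearance. I saw no knock or grip slip, and no check failed.

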